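Load, mark and heat a germination tube

TASK

Start the next germination batch: first move the green-capped tube from the wooden stand into the empty middle hole of the slanted white rack, lowering it right to the bottom before you let go. Then take the blue spring clamp off the rim of the grey tray and clip it over the top edge of the rack's metal back plate, squarely, pushed well down and directly behind that tube, to mark it. Last, flip the heat mat's toggle switch fully over to on (away from the robot's side), and leave the red-capped tube, pots, jar, spray bottle and trowel undisturbed.

Things in the scene. Friction and masses are not known exactly. Their poses are not given: they have to be found in the camera images.
- green_tube: glass culture tube, green screw cap: 150 mm long, glass 24 mm in diameter, bottom rounded, cap 30 mm in diameter over the top 25 mm; 70 g. Origin: centre of its bottom; z along the tube to the cap. At the start upright in either of the wooden stand's two holes.
- red_tube: bystander: the same kind of tube with a red cap, in the other hole of the stand; origin and axes as for the green one. Leave it alone.
- stand: fixed wooden stand, 70 x 160 x 55 mm; origin at the centre of its underside, y along its row of two holes at y = -42 and +42 mm, each 28 mm wide and 40 mm deep.
- free_hole (a point): mouth centre of the empty middle hole in the white slanted rack: 28 mm wide, 3 mm chamfer, 60 mm deep. z is the hole's axis, pointing out, leaning 31.5 degrees from vertical towards the robot; the rack's top face is z = 0. y runs along the three holes; white-capped tubes (fixed, same size) stand 65 mm to either side. A seated tube stands out 90 mm.
- plate_edge (a point): middle of the top edge of the rack's metal back plate, 8 mm thick, 200 mm wide, leaning with the holes. Axes as free_hole: y along the edge, z in the plate's plane out of its edge (31.5 degrees from vertical), x across the plate, +x towards the tubes. It lies at x = -50, z = 95 mm of free_hole's frame; each side of the plate is free for 31 mm at least.
- clamp: blue plastic spring clamp, 111 mm long, 44 mm wide, 120 g. Origin: mid-width on the inner face of the fixed jaw, at the throat where the clamped edge rests (edge at x < 0, z < 0). z from jaws to handles, y along the hinge pin, x from hinged to fixed jaw. Fixed jaw: x 0 to 8, z -45 to 10 mm. At the start clipped upright on the grey tray's near (-x) wall, throat on the rim, fixed jaw inside.
- clamp_grip (a point): on the clamp at x = -3, z = 48 mm: where to squeeze, along the clamp's x, from above. Handles are flat, 32 mm wide, from z = 16 to 66 mm; fixed one's outer face at x = 18 mm. Shut, they spread to 61 mm at their tops; squeezed (15 N) until parallel they are 42 mm over their outer faces (x = -24 to 18) with this point midway, and the jaws stand 22 mm open at their tips, z = -38 mm.
- clamp_jaw (a joint): opening angle of the clamp's hinged jaw: 0 shut, 0.42 rad fully squeezed open; about 0.1 on the tray's rim, 0.14 on the 8 mm plate.
- tray: the fixed grey plastic transplanting tray, 240 x 160 x 60 mm high, walls 6 mm thick; origin at the centre of its underside, x along its length.
- heat_switch (a joint): angle of the heat mat's steel toggle lever: near 0 off (leaning 0.5 rad to the -x side of its base), 1.0 rad fully on (leaning 0.5 rad to the +x side). It stays where it is left.
- heat_switch_base: the fixed grey block of the toggle switch, 70 x 50 x 25 mm; origin at the centre of its underside; the lever swings in its x-z plane about a pin 22 mm above its origin.
- heat_switch_tip (a point): centre of the 26 mm steel ball at the lever's tip, 80 mm from the lever's pin.
- jar: bystander: screw-top glass jar, 80 mm wide, 110 mm high; origin at the centre of its underside.
- pot_a: bystander: square terracotta pot, 100 mm wide, 85 mm high; origin at the centre of its underside.
- pot_b: bystander: square terracotta pot, as pot_a.
- spray: bystander: green bottle, 66 mm wide, 170 mm high; origin at the centre of its underside.
- trowel: bystander: bright orange hand trowel lying flat, 305 mm long, 28 mm high, between robot and rack; origin on its underside at the root of the blade, 150 mm from the handle's end; x along it to the blade's tip.

How it is judged:
On the way, in this order (a step that is already met when the one before it is completed fails the run):
1. the green-capped tube is lowered into the rack's empty hole, at least 45 mm deep, while still held (x of green_tube in the frame of free_hole between -0.012 and 0.012 m and y of green_tube in the frame of free_hole between -0.012 and 0.012 m and z of green_tube in the frame of free_hole below -0.045 m and angle between the z axis of green_tube and the z axis of free_hole, either way round below 0.15 rad and contact force between the fingers and green_tube above 0.5 N), for 0.1 s.
2. the clamp grips the top edge of the back plate behind that tube, released (x of clamp in the frame of plate_edge between -0.01 and 0.01 m and y of clamp in the frame of plate_edge between -0.022 and 0.022 m and z of clamp in the frame of plate_edge between -0.004 and 0.018 m and angle between the z axis of clamp and the z axis of plate_edge, either way round below 0.17 rad and angle between the y axis of clamp and the y axis of plate_edge, either way round below 0.2 rad and value of joint clamp_jaw between 0.06 and 0.25 rad and contact force between clamp and rack above 1 N and contact force between the fingers and clamp below 0.1 N), for 0.2 s.
3. the heat switch is flipped on (value of joint heat_switch above 0.85 rad), for 0.1 s.
At the end, for the whole second after the job is handed in: Green-capped tube at least 52 of 60 mm deep in the rack's middle hole; clamp gripping the back plate, throat within 18 mm of its top edge and 22 mm of the edge's middle, within 0.17 rad of the plate's plane and 0.2 rad of square; toggle at 0.85 rad or more; all at rest (x of green_tube in the frame of free_hole between -0.012 and 0.012 m and y of green_tube in the frame of free_hole between -0.012 and 0.012 m and z of green_tube in the frame of free_hole below -0.052 m and angle between the z axis of green_tube and the z axis of free_hole, either way round below 0.15 rad and x of clamp in the frame of plate_edge between -0.01 and 0.01 m and y of clamp in the frame of plate_edge between -0.022 and 0.022 m and z of clamp in the frame of plate_edge between -0.004 and 0.018 m and angle between the z axis of clamp and the z axis of plate_edge, either way round below 0.17 rad and angle between the y axis of clamp and the y axis of plate_edge, either way round below 0.2 rad and value of joint clamp_jaw between 0.06 and 0.25 rad and contact force between clamp and rack above 1 N and value of joint heat_switch above 0.85 rad and linear speed of each of green_tube, clamp below 0.02 m/s); the robot touches nothing.
It fails at once if a bystander (red-capped tube, jar, pot, bottle, trowel) is moved more than 25 mm or tipped (distance of any of red_tube, jar, pot_a, pot_b, spray, trowel from where it was at the start of the episode above 0.025 m or angle between any of red_tube, jar, pot_a, pot_b, spray, trowel's own z axis and vertical above 0.35 rad).
It also fails if it takes over 66 s, if anything falls off the work surface, if the arm or the gripper's body presses on something with over 40 N, if the wrist force passes 120 N, or if a joint passes its speed limit or range.

ROBOT

A 6-joint arm with a two-finger parallel gripper is mounted at the origin on the work surface. World frame = base frame: x ahead of the robot, y to its left, z up, the work surface at z = 0. Lengths are in m, angles in rad, forces in N, time in s.
With the tool pointing down it reaches from about 0.3 to 0.75 m from the base axis. Payload 8.5 kg.
Tool frame: the origin (TCP) lies on the mounting face of the last link; the fingertips stand 173 mm ahead of it and the grasp point (between the pads) lies 155 mm ahead of it; z points along the fingers, y is the line along which they close (so a half turn about z gives the same grasp; the last joint's range is limited). The gripper opens to 85 mm and grips with 20 to 120 N. Pads are 22 mm wide; open, the fingers measure 114 mm over their backs; the gripper's body (76 mm by 85 mm) begins 54 mm behind the grasp point. The pads swing forward as they close: fully open they stand 13 mm farther back than shut.
Start: joints at [0.97, 0.381, 1.297, -0, 1.464, -0.215], TCP at [0.207, 0.51, 0.405] pointing down, gripper open.
Joint ranges: [-3.11, 3.11], [-0.89, 2.33], [0.22, 2.48], [-1.42, 4.56], [0.17, 2.85], [-2.88, 2.88]. Speed limits (rad/s): [2.39, 2.39, 3.14, 3.14, 3.14, 3.14].

INTERFACE

Orientations are given as a rotation vector (axis times angle).
In Python, from rig import state, imaging, job gives the robot as it stands.
- The arm moves only by the tool step_arm, never from a script. Its argument "increments" is a list of rows, each an object of numbers: "dx", "dy", "dz": the shift along the tool's x, y, z in m; "ax", "ay", "az": the turn, a rotation vector about the tool's x, y, z in rad; "claw": the closure, from 0 (fully open) to 1 (shut). A call has 1 to 20 rows; each row is the pose to reach, as a shift and turn from the pose commanded when the call began, along the tool's axes at that moment; what a row does not reach only later rows make up. A row lasts 1/8 s, in which the tool goes at most 62.5 mm and 10.7 degrees, less where a joint would pass 70% of its speed; a pose out of reach is approached as far as the arm can. A call with a gripper value outside its range is refused whole. The fingers move at their own pace and stop on an object; "squeeze" is the grip in N (left out, the last holds). Time passes only in rows, so rows that repeat a pose let the fingers close. It gives the time, the measured TCP pose, the force, the opening and the grip force at its end, in the units of the state.
- state(): the state, without advancing time (a new reading comes with each control period).
- imaging.camera(name): name is "scene" or "top"; returns (picture, depth): 420x560x3 uint8, blue, green, red; 420x560 float32, m along the optical axis (not along the pixel's ray), 0 where there is no reading.
- imaging.calibration(name): a dict with "fx", "fy", "cx", "cy" (pixels), "k1" (the pictures are not rectified: a ray, as slopes to the right and down, at radius r is drawn at 1 + k1 r^2 times it, then the intrinsics apply), "world_from_camera" (4x4, takes a point from camera to world coordinates). Camera axes: x right, y up, looking along -z (the intrinsics and any distortion apply to the point x, -y, -z); pixel columns grow to the right and rows downward; lengths in m; the calibration is good to about 2 mm. A picture is of the moment at which its call begins. calibration takes no time and is no camera call.
- job.sign_off(): hands the job in; it is judged then, once.
The state is a dict: "time_s": time; "joints": joint angles; "joint_velocities": joint speeds; "joint_torque": joint torques, N m; "position": TCP position; "tcp_rot": TCP orientation; "force": force on the tool from outside, world axes, zero at the start; "moment": the same for the moment, N m; "grip_width": finger opening in m; "grip_force": force on a finger pad.
Only numpy, scipy, OpenCV 4.12 (cv2) and the standard library are available. Lean on these libraries where they do the work, as an engineer would, in place of code of your own. Each camera call takes 0.05 s, during which the arm holds its last target. There are 200 camera calls.

## Working session

There is one attempt and no reset: what is moved stays moved. The work goes in short steps, Python scripts to look and compute and a tool call to move; the robot and the scene stay as the last step left them, time stands still between calls to the robot, and variables do not carry over. Pictures are saved under pics/ and viewed, at most 10 in all, crops included, and the job is handed in when it is done.

Besides the shell and the picture viewer there is one more tool, called after "Call:" as name([rows], argument=value, ...), one row to a line, values as JSON. step_arm: Moves the arm, as the interface text tells. Its arguments: {"type":"object","properties":{"increments":{"type":"array","items":{"type":"object","properties":{"dx":{"type":"number"},"dy":{"type":"number"},"dz":{"type":"number"},"ax":{"type":"number"},"ay":{"type":"number"},"az":{"type":"number"},"claw":{"type":"number"}}}},"squeeze":{"type":"number"}},"required":["increments"]}

```bash
ls; mkdir -p pics; cat > h.py <<'E'
import numpy as np, cv2
from rig import state, imaging, job
from scipy.spatial.transform import Rotation as R
def cloud(name):
    im,d=imaging.camera(name); c=imaging.calibration(name)
    K=np.array([[c['fx'],0,c['cx']],[0,c['fy'],c['cy']],[0,0,1.]])
    h,w=d.shape; u,v=np.meshgrid(np.arange(w),np.arange(h))
    p=np.stack([u,v],-1).reshape(-1,1,2).astype(float)
    # r at undistorted slope: OpenCV model k1
    q=cv2.undistortPoints(p,K,np.array([c['k1'],0,0,0.])).reshape(h,w,2)
    T=np.array(c['world_from_camera'])
    P=np.stack([q[...,0]*d,-q[...,1]*d,-d],-1)@T[:3,:3].T+T[:3,3]
    P[d==0]=np.nan
    return im,d,P,q,T
E
python3 - <<'E'
from h import *
for n in('scene','top'):
    im,d,P,q,T=cloud(n); cv2.imwrite(f'pics/{n}0.png',im); np.savez(f'/tmp/{n}.npz',im=im,d=d,P=P,q=q,T=T)
    print(n,T.round(3).tolist(),(d==0).mean(),imaging.calibration(n)['k1'])
s=state(); print(s)
E
```

```text
pics
scene [[-0.596, -0.656, 0.463, 1.13], [0.803, -0.482, 0.351, 0.388], [-0.008, 0.581, 0.814, 1.034], [0.0, 0.0, 0.0, 1.0]] 0.003945578231292517 -0.016339987113589752
top [[-0.025, 0.985, -0.168, 0.381], [-1.0, -0.025, 0.004, -0.024], [-0.0, 0.168, 0.986, 1.384], [0.0, 0.0, 0.0, 1.0]] 0.003949829931972789 -0.10648336262767893
{'time_s': 0.1, 'joints': array([ 9.69671611e-01,  3.81204237e-01,  1.29817473e+00,  2.25527394e-07,
        1.46359975e+00, -2.15318709e-01]), 'joint_velocities': array([ 0.00060909, -0.00122078, -0.00241354,  0.00080784, -0.00073549,
        0.00049058]), 'joint_torque': array([ 4.57763977e-03, -4.49216044e+01, -2.31655741e+01, -1.96717046e-04,
        3.57744866e-03,  2.66353220e-05]), 'position': array([0.20696587, 0.50954715, 0.4041362 ]), 'tcp_rot': array([-6.02165527e-01, -3.08278103e+00,  1.99781849e-03]), 'force': array([-0.20009441, -0.18419887, -0.52391661]), 'moment': array([-0.02078318,  0.03293216, -0.05582619]), 'grip_force': 0.0, 'grip_width': 0.08539277852684608}
```

View pics/scene0.png

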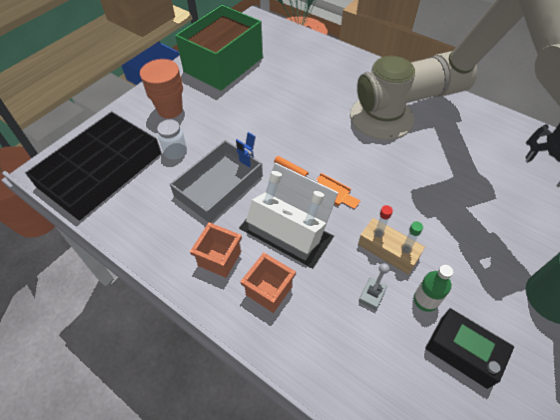

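View pics/top0.png

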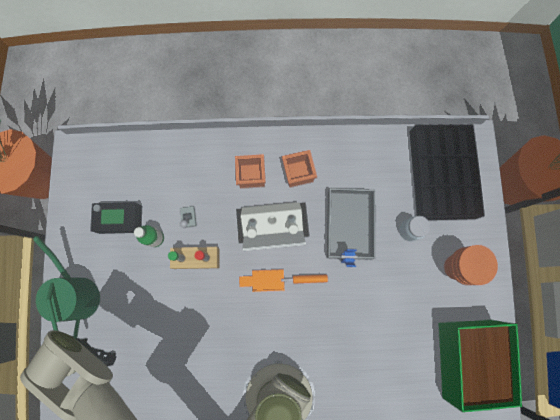

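```bash
python3 - <<'E'
from h import *
D={n:dict(np.load(f'/tmp/{n}.npz')) for n in('scene','top')}
def sel(n,box,lo,hi,zlo,zhi):
    D_=D[n]; hsv=cv2.cvtColor(D_['im'],cv2.COLOR_BGR2HSV); m=cv2.inRange(hsv,np.array(lo),np.array(hi))>0
    b=np.zeros_like(m); b[box[1]:box[3],box[0]:box[2]]=1
    P=D_['P']; m&=b&(P[...,2]>zlo)&(P[...,2]<zhi)
    return P[m]
def rep(t,p):
    print(t,len(p), 'mean',p.mean(0).round(4) if len(p) else '', 'min',p.min(0).round(3) if len(p) else '', 'max',p.max(0).round(3) if len(p) else '')
for n,bx in(('top',dict(g=(164,245,184,268),r=(192,245,210,265),c=(335,240,362,270),stand=(165,240,222,272),rack=(232,198,312,252),sw=(176,202,200,230),tray=(322,185,380,265),tr=(236,264,330,294))),('scene',dict(g=(405,218,425,242),r=(378,203,394,222),c=(232,130,258,168),stand=(355,215,425,270),rack=(240,165,342,265),sw=(358,258,392,308),tray=(168,140,264,220),tr=(270,150,362,212)))):
    rep(n+' green',sel(n,bx['g'],(50,90,40),(90,255,255),.05,.2))
    rep(n+' greentop',sel(n,bx['g'],(50,90,40),(90,255,255),.158,.2))
    r=np.vstack([sel(n,bx['r'],(0,130,60),(8,255,255),.05,.2),sel(n,bx['r'],(172,130,60),(180,255,255),.05,.2)])
    rep(n+' red',r); rep(n+' redtop',r[r[:,2]>.158])
    rep(n+' clamp',sel(n,bx['c'],(100,100,40),(130,255,255),.02,.2))
    for z in (.05,.07,.09,.11): rep(n+f' clamp>{z}',sel(n,bx['c'],(100,100,40),(130,255,255),z,z+.02))
    s=sel(n,bx['stand'],(10,60,60),(30,255,255),.045,.065); rep(n+' standtop',s)
    if len(s): print(cv2.minAreaRect(s[:,:2].astype(np.float32)))
    s=sel(n,bx['sw'],(0,0,0),(180,255,255),.018,.032); rep(n+' sw block',s); 
    if len(s): print(cv2.minAreaRect(s[:,:2].astype(np.float32)))
    rep(n+' sw ball',sel(n,bx['sw'],(0,0,0),(180,255,255),.078,.13))
    s=sel(n,bx['tray'],(0,0,0),(180,80,255),.054,.064); rep(n+' tray rim',s)
    if len(s): print(cv2.minAreaRect(s[:,:2].astype(np.float32)))
    rep(n+' trowel',sel(n,bx['tr'],(5,180,100),(20,255,255),.003,.05))
    s=sel(n,bx['rack'],(0,0,0),(180,255,255),.02,.3); rep(n+' rack',s)
    h,e=np.histogram(s[:,2],np.arange(.02,.26,.01)); print(h)
for n,b in (('top',(232,195,312,255)),('scene',(235,160,345,265))):
    im=D[n]['im'][b[1]:b[3],b[0]:b[2]]; z=D[n]['P'][b[1]:b[3],b[0]:b[2],2]
    a=cv2.applyColorMap((np.clip(z/.25,0,1)*255).astype(np.uint8),2)
    x=np.hstack([cv2.resize(y,None,fx=4.5 if n=='top' else 3.6,fy=4.5 if n=='top' else 3.6,interpolation=0) for y in(im,a)]); cv2.imwrite(f'/tmp/{n}.png',x); print(x.shape)
a,b=cv2.imread('/tmp/top.png'),cv2.imread('/tmp/scene.png'); w=790
f=lambda y,h:cv2.resize(y,(w,h))
cv2.imwrite('pics/crop.png',np.vstack([f(a,250),f(b,345)]))
E
```

```text
top green 64 mean [0.4734 0.3195 0.1648] min [0.462 0.307 0.158] max [0.487 0.334 0.169]
top greentop 64 mean [0.4734 0.3195 0.1648] min [0.462 0.307 0.158] max [0.487 0.334 0.169]
top red 69 mean [0.4731 0.2359 0.164 ] min [0.461 0.223 0.148] max [0.486 0.249 0.171]
top redtop 64 mean [0.4734 0.2366 0.1649] min [0.461 0.223 0.159] max [0.486 0.249 0.171]
top clamp 157 mean [ 0.4601 -0.2414  0.0902] min [ 0.429 -0.265  0.029] max [ 0.484 -0.223  0.129]
top clamp>0.05 6 mean [ 0.4615 -0.2322  0.0628] min [ 0.449 -0.265  0.052] max [ 0.475 -0.223  0.069]
top clamp>0.07 97 mean [ 0.4629 -0.2421  0.0798] min [ 0.444 -0.261  0.071] max [ 0.481 -0.224  0.09 ]
top clamp>0.09 11 mean [ 0.4535 -0.2446  0.0999] min [ 0.43  -0.254  0.09 ] max [ 0.482 -0.229  0.11 ]
top clamp>0.11 40 mean [ 0.4556 -0.2414  0.1209] min [ 0.429 -0.259  0.111] max [ 0.484 -0.227  0.129]
top standtop 708 mean [0.4716 0.274  0.0552] min [0.439 0.199 0.046] max [0.51  0.359 0.064]
((0.4745475947856903, 0.2794695496559143), (0.07059971988201141, 0.1601335108280182), 0.36709171533584595)
top sw block 191 mean [0.6232 0.
[... 2017 characters left out ...]
, 6.634774684906006)
scene sw ball 95 mean [0.5892 0.3044 0.0989] min [0.576 0.292 0.078] max [0.598 0.316 0.107]
scene tray rim 573 mean [ 0.5937 -0.2672  0.059 ] min [ 0.449 -0.462  0.054] max [ 0.705 -0.068  0.064]
((0.6003143787384033, -0.2754806876182556), (0.3015735447406769, 0.30442193150520325), 31.80449867248535)
scene trowel 70 mean [ 0.3941 -0.0692  0.0195] min [ 0.357 -0.172  0.004] max [0.43  0.122 0.031]
scene rack 5719 mean [0.578  0.0066 0.0928] min [ 0.365 -0.225  0.02 ] max [0.765 0.114 0.179]
[298 228 130 338 361 664 815 628 697 276 264 327 367 111 122  93   0   0
   0   0   0   0   0]
(270, 720, 3)
(378, 792, 3)<stdin>:29: RuntimeWarning: invalid value encountered in cast
```

View pics/crop.png

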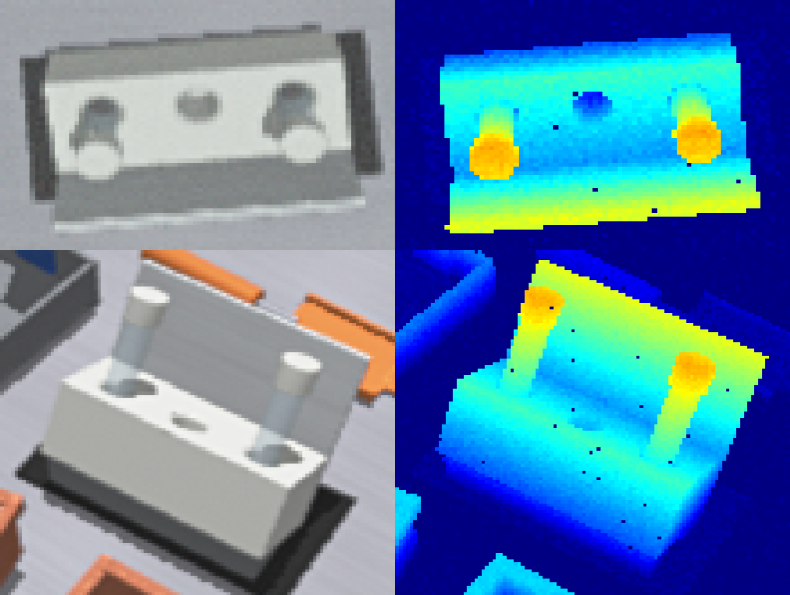

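```bash
cat > m.py <<'E'
from h import *
from scipy.optimize import least_squares
D={n:dict(np.load(f'/tmp/{n}.npz')) for n in('scene','top')}
P=[]
for n,b in (('top',(232,195,312,255)),('scene',(235,160,345,265))):
    p=D[n]['P'][b[1]:b[3],b[0]:b[2]].reshape(-1,3); p=p[~np.isnan(p[:,0])]
    P.append(p[(p[:,0]>.46)&(p[:,0]<.67)&(p[:,1]>-.12)&(p[:,1]<.14)])
for n,p in zip(('top','scene'),P):
    hi=p[p[:,2]>.163]
    A=hi[hi[:,1]>.01]; B=hi[hi[:,1]<.01]
    print(n,'capL',A.mean(0).round(4),len(A),'capR',B.mean(0).round(4),len(B))
    d=A.mean(0)-B.mean(0); print(' dist',np.linalg.norm(d).round(4),'yaw',np.arctan2(-d[0],d[1]).round(4))
    yaw=np.arctan2(-d[0],d[1]); 
    t=np.radians(31.5); Rz=R.from_euler('z',yaw).as_matrix()
    F=Rz@np.array([[np.cos(t),0,-np.sin(t)],[0,1,0],[np.sin(t),0,np.cos(t)]])
    # rack frame coords with origin at cap midpoint guess
    c=(A.mean(0)+B.mean(0))/2; q=(p-c)@F
    # histogram of z for front face of box: top face
    for lo,hi_ in((-30e-3,25e-3),):
        m=(abs(q[:,1])<.09)&(q[:,0]>lo+.01)&(q[:,0]<hi_)&(abs(q[:,2]+.088)<.02)
        zz=np.median(q[m,2]); print(' topface z',zz.round(4),m.sum())
        m2=m&(abs(q[:,2]-zz)<.004); s=np.linalg.lstsq(np.c_[q[m2][:,:2],np.ones(m2.sum())],q[m2,2],rcond=None)[0]; print(' slopes',s.round(4))
    m=(abs(q[:,1])<.095)&(q[:,2]>-.07)&(q[:,2]<.0)&(q[:,0]<-.03)
    xx=np.median(q[m,0]); m2=m&(abs(q[:,0]-xx)<.004); s=np.linalg.lstsq(np.c_[q[m2][:,1:],np.ones(m2.sum())],q[m2,0],rcond=None)[0]
    print(' plate x',xx.round(4),m2.sum(),'slopes',s.round(4))
    m=(q[:,0]<-.035)&(q[:,2]>-.07); print(' plate z pct',np.percentile(q[m,2],[90,97,99,100]).round(4),'y',np.percentile(q[m,1],[0,1,99,100]).round(4))
    np.savez(f'/tmp/rack_{n}.npz',c=c,F=F)
E
python3 m.py
```

```text
top capL [0.5386 0.0713 0.171 ] 80 capR [ 0.5489 -0.0579  0.1712] 77
 dist 0.1296 yaw 0.0794
 topface z -0.0888 592
 slopes [ 0.0072  0.0043 -0.0887]
 plate x -0.0499 551 slopes [ 0.006   0.0013 -0.0499]
 plate z pct [0.0059 0.008  0.0098 0.0128] y [-0.0994 -0.0977  0.0983  0.1005]
scene capL [0.5455 0.0729 0.17  ] 98 capR [ 0.5553 -0.0558  0.1699] 90
 dist 0.129 yaw 0.076
 topface z -0.0867 926
 slopes [-0.0316 -0.0009 -0.0855]
 plate x -0.0537 1124 slopes [ 0.0012 -0.0011 -0.0538]
 plate z pct [0.0066 0.0101 0.0108 0.0119] y [-0.1026 -0.0986  0.0976  0.0988]
```

```bash
cat > g.py <<'E'
from h import *
t=np.radians(31.5); YAW=0.078
F=R.from_euler('z',YAW).as_matrix()@np.array([[np.cos(t),0,-np.sin(t)],[0,1,0],[np.sin(t),0,np.cos(t)]])
HOLE=np.array([.588,.0108,.0927])
def go(pt,zd,yd,tag=''):
    """increment that brings the grasp point to pt, tool z along zd, closing line along +-yd"""
    s=state(); R0=R.from_rotvec(s['tcp_rot']).as_matrix(); p0=s['position']
    zd=np.array(zd,float)/np.linalg.norm(zd); yd=np.array(yd,float); yd-=zd*(yd@zd); yd/=np.linalg.norm(yd)
    if yd@R0[:,1]<0: yd=-yd
    R1=np.c_[np.cross(yd,zd),yd,zd]; tc=np.array(pt)-.155*zd
    d=R0.T@(tc-p0); a=R.from_matrix(R0.T@R1).as_rotvec()
    print(tag,'d',d.round(4),'a',a.round(4),'rows',np.ceil(max(np.linalg.norm(d)/.0625,np.degrees(np.linalg.norm(a))/10.7)))
def now():
    s=state(); R0=R.from_rotvec(s['tcp_rot']).as_matrix()
    print('t',s['time_s'],'grasp',(s['position']+.155*R0[:,2]).round(4),'y',R0[:,1].round(3),'z',R0[:,2].round(3),'w',round(s['grip_width'],4),'gf',s['grip_force'],'q',s['joints'].round(2),'F',s['force'].round(1))
    return s['position'],R0
E
python3 - <<'E'
from g import *
now()
go([.475,.320,.30],[0,0,-1],[0,1,0],'above'); 
D={n:dict(np.load(f'/tmp/{n}.npz')) for n in('scene','top')}
def fit(p): return np.polyfit(p[:,1],p[:,0],1)
for n,b,bt in(('top',(335,240,362,270),(322,185,380,265)),('scene',(228,128,260,170),(168,130,264,220))):
    im=D[n]['im'];P=D[n]['P'];hsv=cv2.cvtColor(im,cv2.COLOR_BGR2HSV)
    m=cv2.inRange(hsv,(100,100,40),(130,255,255))>0; k=np.zeros_like(m);k[b[1]:b[3],b[0]:b[2]]=1
    p=P[m&k]
    for lo,hi in((.08,.09),(.09,.1),(.1,.11),(.11,.118),(.118,.13)):
        q=p[(p[:,2]>lo)&(p[:,2]<hi)]
        for nm,s in(('hinged',q[q[:,0]<.46]),('fixed',q[q[:,0]>.46])):
            if len(s)>2: print(n,lo,nm,len(s),'x',s[:,0].min().round(4),s[:,0].max().round(4),'y',s[:,1].min().round(4),s[:,1].max().round(4),'slope',fit(s)[0].round(3))
    k[:]=0;k[bt[1]:bt[3],bt[0]:bt[2]]=1
    q=P[k&~m&(P[...,2]>.054)&(P[...,2]<.064)&(abs(P[...,1]+.26)<.1)]
    w=q[(q[:,0]<.475)&(q[:,1]<-.15)]; print(n,'near wall',len(w),fit(w).round(4),'x@-.241',np.polyval(fit(w),-.241).round(4), 'resid',np.std(w[:,0]-np.polyval(fit(w),w[:,1])).round(4))
    w=q[(q[:,0]>.68)]; print(n,'far wall',len(w),w.mean(0).round(4))
E
```

```text
t 0.1 grasp [0.2068 0.5094 0.2491] y [ 0.376  0.926 -0.001] z [-0.001 -0.001 -1.   ] w 0.0854 gf 0.0 q [ 0.97  0.38  1.3   0.    1.46 -0.22] F [-0.2 -0.2 -0.5]
above d [-0.3196 -0.0748 -0.0509] a [-0.0013 -0.0006 -0.3858] rows 6.0
top 0.08 hinged 20 x 0.4436 0.4575 y -0.2557 -0.2277 slope -0.17
top 0.08 fixed 22 x 0.4669 0.4806 y -0.2601 -0.2298 slope 0.011
top 0.09 hinged 3 x 0.4433 0.4439 y -0.2535 -0.2303 slope 0.027
top 0.09 fixed 3 x 0.4788 0.4795 y -0.2541 -0.2487 slope 0.128
top 0.1 hinged 4 x 0.4297 0.4363 y -0.2497 -0.237 slope -0.055
top 0.11 hinged 10 x 0.429 0.4364 y -0.2546 -0.2268 slope 0.117
top 0.118 hinged 11 x 0.429 0.4329 y -0.2507 -0.2285 slope 0.043
top 0.118 fixed 19 x 0.4795 0.4836 y -0.2587 -0.2301 slope 0.05
top near wall 62 [0.0464 0.4761] x@-.241 0.4649 resid 0.0042
top far wall 87 [ 0.6936 -0.2663  0.059 ]
scene 0.08 hinged 35 x 0.4398 0.4597 y -0.2567 -0.2264 slope 0.213
scene 0.08 fixed 22 x 0.4621 0.4871 y -0.2595 -0.2267 slope -0.164
scene 0.09 hinged 22 x 0.436 0.4458 y -0.2551 -0.2295 slope 0.113
scene 0.09 fixed 8 x 0.4833 0.4875 y -0.2549 -0.2294 slope 0.055
scene 0.1 hinged 22 x 0.4345 0.4399 y -0.2568 -0.2294 slope 0.085
scene 0.1 fixed 4 x 0.4815 0.487 y -0.2354 -0.2279 slope 0.272
scene 0.11 hinged 22 x 0.4297 0.4381 y -0.2537 -0.2274 slope 0.086
scene 0.11 fixed 6 x 0.4807 0.4872 y -0.2346 -0.2291 slope -0.958
scene 0.118 fixed 25 x 0.4798 0.4875 y -0.2603 -0.2269 slope 0.073
scene near wall 77 [0.0332 0.4735] x@-.241 0.4655 resid 0.0048
scene far wall 134 [ 0.6964 -0.2629  0.0593]
```

Call:
step_arm([
  {"dx":-0.3196,"dy":-0.0748,"dz":-0.0509,"az":-0.386,"claw":0.25},
  {"dx":-0.3196,"dy":-0.0748,"dz":-0.0509,"az":-0.386,"claw":0.25},
  {"dx":-0.3196,"dy":-0.0748,"dz":-0.0509,"az":-0.386,"claw":0.25},
  {"dx":-0.3196,"dy":-0.0748,"dz":-0.0509,"az":-0.386,"claw":0.25},
  {"dx":-0.3196,"dy":-0.0748,"dz":-0.0509,"az":-0.386,"claw":0.25},
  {"dx":-0.3196,"dy":-0.0748,"dz":-0.0509,"az":-0.386,"claw":0.25},
  {"dx":-0.3196,"dy":-0.0748,"dz":-0.0509,"az":-0.386,"claw":0.25},
  {"dx":-0.3196,"dy":-0.0748,"dz":-0.0509,"az":-0.386,"claw":0.25},
  {"dx":-0.3196,"dy":-0.0748,"dz":-0.0509,"az":-0.386,"claw":0.25},
], squeeze=40)

```text
schema error: expected keys dx, dy, dz, ax, ay, az, claw
```

```bash
python3 - <<'E'
from g import *
now()
go([.475,.320,.121],[0,0,-1],[0,1,0],'down')
E
```

```text
t 0.1 grasp [0.2068 0.5094 0.2491] y [ 0.376  0.926 -0.001] z [-0.001 -0.001 -1.   ] w 0.0854 gf 0.0 q [ 0.97  0.38  1.3   0.    1.46 -0.22] F [-0.2 -0.2 -0.5]
down d [-0.3197 -0.0746  0.1281] a [-0.0013 -0.0006 -0.3858] rows 6.0
```

Call:
step_arm([
  {"dx":-0.3196,"dy":-0.0748,"dz":-0.0509,"ax":0,"ay":0,"az":-0.386,"claw":0.25},
  {"dx":-0.3196,"dy":-0.0748,"dz":-0.0509,"ax":0,"ay":0,"az":-0.386,"claw":0.25},
  {"dx":-0.3196,"dy":-0.0748,"dz":-0.0509,"ax":0,"ay":0,"az":-0.386,"claw":0.25},
  {"dx":-0.3196,"dy":-0.0748,"dz":-0.0509,"ax":0,"ay":0,"az":-0.386,"claw":0.25},
  {"dx":-0.3196,"dy":-0.0748,"dz":-0.0509,"ax":0,"ay":0,"az":-0.386,"claw":0.25},
  {"dx":-0.3196,"dy":-0.0748,"dz":-0.0509,"ax":0,"ay":0,"az":-0.386,"claw":0.25},
  {"dx":-0.3196,"dy":-0.0748,"dz":-0.0509,"ax":0,"ay":0,"az":-0.386,"claw":0.25},
  {"dx":-0.3196,"dy":-0.0748,"dz":-0.0509,"ax":0,"ay":0,"az":-0.386,"claw":0.25},
  {"dx":-0.3196,"dy":-0.0748,"dz":-0.0509,"ax":0,"ay":0,"az":-0.386,"claw":0.25},
], squeeze=40)

```text
time_s: 1.23
position: [0.474, 0.3208, 0.4555]
tcp_rot: [0.003, -3.141, 0.0]
force: [-0.1, 0.1, 0.5]
grip_width: 0.0638
grip_force: 0.0
```

```bash
python3 - <<'E'
from g import *
now()
go([.475,.320,.121],[0,0,-1],[0,1,0],'down')
E
```

```text
t 1.225 grasp [0.4739 0.3208 0.3005] y [-0.002  1.    -0.   ] z [-0.001 -0.    -1.   ] w 0.0638 gf 0.0 q [ 0.39  0.39  1.13  0.    1.62 -1.18] F [-0.1  0.1  0.5]
down d [-0.0011 -0.0008  0.1795] a [-0.     -0.0005  0.0018] rows 3.0
```

Call:
step_arm([
  {"dx":-0.001,"dy":-0.001,"dz":0.06,"ax":0,"ay":0,"az":0,"claw":0.25},
  {"dx":-0.001,"dy":-0.001,"dz":0.12,"ax":0,"ay":0,"az":0,"claw":0.25},
  {"dx":-0.001,"dy":-0.001,"dz":0.16,"ax":0,"ay":0,"az":0,"claw":0.25},
  {"dx":-0.001,"dy":-0.001,"dz":0.1795,"ax":0,"ay":0,"az":0,"claw":0.25},
  {"dx":-0.001,"dy":-0.001,"dz":0.1795,"ax":0,"ay":0,"az":0,"claw":0.25},
  {"dx":-0.001,"dy":-0.001,"dz":0.1795,"ax":0,"ay":0,"az":0,"claw":0.9},
  {"dx":-0.001,"dy":-0.001,"dz":0.1795,"ax":0,"ay":0,"az":0,"claw":0.9},
  {"dx":-0.001,"dy":-0.001,"dz":0.1795,"ax":0,"ay":0,"az":0,"claw":0.9},
  {"dx":-0.001,"dy":-0.001,"dz":0.1795,"ax":0,"ay":0,"az":0,"claw":0.9},
  {"dx":-0.001,"dy":-0.001,"dz":0.1795,"ax":0,"ay":0,"az":0,"claw":0.9},
], squeeze=40)

```text
time_s: 2.48
position: [0.4762, 0.3191, 0.2776]
tcp_rot: [-0.0, 3.138, 0.002]
force: [1.3, -0.2, 6.0]
grip_width: 0.0267
grip_force: 37.2
```

```bash
python3 - <<'E'
from g import *
now()
E
```

```text
t 2.475 grasp [0.4767 0.3193 0.1226] y [-0.     1.     0.001] z [ 0.003  0.001 -1.   ] w 0.0267 gf 37.1593275165651 q [ 0.38  0.54  1.42  0.    1.18 -1.19] F [ 1.3 -0.2  6. ]
```

Call:
step_arm([
  {"dx":0,"dy":0,"dz":0,"ax":0,"ay":0,"az":0,"claw":0.4},
  {"dx":0,"dy":0,"dz":0,"ax":0,"ay":0,"az":0,"claw":0.4},
  {"dx":0,"dy":0,"dz":0,"ax":0,"ay":0,"az":0,"claw":0.4},
  {"dx":0.001,"dy":0.0005,"dz":-0.017,"ax":0,"ay":0,"az":0,"claw":0.4},
  {"dx":0.001,"dy":0.0005,"dz":-0.034,"ax":0,"ay":0,"az":0,"claw":0.4},
  {"dx":0.001,"dy":0.0005,"dz":-0.034,"ax":0,"ay":0,"az":0,"claw":0.4},
  {"dx":0.001,"dy":0.0005,"dz":-0.034,"ax":0,"ay":0,"az":0,"claw":0.9},
  {"dx":0.001,"dy":0.0005,"dz":-0.034,"ax":0,"ay":0,"az":0,"claw":0.9},
  {"dx":0.001,"dy":0.0005,"dz":-0.034,"ax":0,"ay":0,"az":0,"claw":0.9},
  {"dx":0.001,"dy":0.0005,"dz":-0.034,"ax":0,"ay":0,"az":0,"claw":0.9},
], squeeze=40)

```text
time_s: 3.72
position: [0.4749, 0.3195, 0.3097]
tcp_rot: [0.0, -3.141, 0.001]
force: [-0.5, -0.8, 0.3]
grip_width: 0.029
grip_force: 39.4
```

```bash
python3 - <<'E'
from g import *
now()
E
```

```text
t 3.725 grasp [0.4748 0.3194 0.1547] y [-0.  1. -0.] z [-0.001 -0.    -1.   ] w 0.029 gf 39.43211317062378 q [ 0.39  0.5   1.38 -0.    1.26 -1.19] F [-0.5 -0.8  0.3]
```

Call:
step_arm([
  {"dx":0,"dy":0,"dz":-0.03,"ax":0,"ay":0,"az":0,"claw":0.9},
  {"dx":0,"dy":0,"dz":-0.08,"ax":0,"ay":0,"az":0,"claw":0.9},
  {"dx":0,"dy":0,"dz":-0.14,"ax":0,"ay":0,"az":0,"claw":0.9},
  {"dx":0,"dy":0,"dz":-0.19,"ax":0,"ay":0,"az":0,"claw":0.9},
  {"dx":0,"dy":0,"dz":-0.2,"ax":0,"ay":0,"az":0,"claw":0.9},
  {"dx":0,"dy":0,"dz":-0.2,"ax":0,"ay":0,"az":0,"claw":0.9},
])

```text
time_s: 4.47
position: [0.4749, 0.3195, 0.5095]
tcp_rot: [0.0, -3.141, 0.0]
force: [-0.1, 0.5, -1.5]
grip_width: 0.0289
grip_force: 39.7
```

```bash
python3 - <<'E'
from g import *
now()
go(HOLE+F[:,2]*(.12+.1397),-F[:,2],F[:,1],'pre')
E
```

```text
t 4.475 grasp [0.4748 0.3194 0.3545] y [-0.  1. -0.] z [-0.001 -0.    -1.   ] w 0.0289 gf 39.69973862171173 q [ 0.39  0.37  1.01 -0.    1.76 -1.19] F [-0.1  0.5 -1.5]
pre d [ 0.103  -0.3255  0.0634] a [-0.0216 -0.5501 -0.0758] rows 6.0
```

Call:
step_arm([
  {"dx":0.02,"dy":-0.06,"dz":0.0,"ax":-0.004,"ay":-0.11,"az":-0.015,"claw":0.9},
  {"dx":0.04,"dy":-0.12,"dz":0.01,"ax":-0.008,"ay":-0.22,"az":-0.03,"claw":0.9},
  {"dx":0.06,"dy":-0.18,"dz":0.02,"ax":-0.012,"ay":-0.33,"az":-0.045,"claw":0.9},
  {"dx":0.08,"dy":-0.24,"dz":0.03,"ax":-0.016,"ay":-0.44,"az":-0.06,"claw":0.9},
  {"dx":0.09,"dy":-0.29,"dz":0.045,"ax":-0.02,"ay":-0.52,"az":-0.07,"claw":0.9},
  {"dx":0.103,"dy":-0.3255,"dz":0.0634,"ax":-0.0216,"ay":-0.55,"az":-0.0758,"claw":0.9},
  {"dx":0.103,"dy":-0.3255,"dz":0.0634,"ax":-0.0216,"ay":-0.55,"az":-0.0758,"claw":0.9},
  {"dx":0.103,"dy":-0.3255,"dz":0.0634,"ax":-0.0216,"ay":-0.55,"az":-0.0758,"claw":0.9},
  {"dx":0.103,"dy":-0.3255,"dz":0.0634,"ax":-0.0216,"ay":-0.55,"az":-0.0758,"claw":0.9},
])

```text
time_s: 5.6
position: [0.3722, -0.0052, 0.4466]
tcp_rot: [-0.103, 2.59, 0.03]
force: [-0.2, 0.4, -0.3]
grip_width: 0.0287
grip_force: 39.8
```

```bash
python3 - <<'E'
from g import *
now()
go(HOLE+F[:,2]*(.12+.1397),-F[:,2],F[:,1],'pre')
for n in('scene','top'):
    im,d,P,q,T=cloud(n); np.savez(f'/tmp/{n}1.npz',im=im,d=d,P=P)
    hsv=cv2.cvtColor(im,cv2.COLOR_BGR2HSV)
    b=(200,90,360,270) if n=='scene' else (220,150,330,290)
    cv2.imwrite(f'/tmp/{n}c.png',cv2.resize(im[b[1]:b[3],b[0]:b[2]],(400,450)))
cv2.imwrite('pics/ins.png',np.hstack([cv2.imread('/tmp/scenec.png'),cv2.imread('/tmp/topc.png')]))
E
```

```text
t 5.6 grasp [0.453  0.0013 0.3145] y [-0.08   0.997  0.   ] z [ 0.521  0.042 -0.853] w 0.0287 gf 39.831823110580444 q [-0.39 -0.05  1.75  0.29  0.96 -2.15] F [-0.2  0.4 -0.3]
pre d [ 0.0005 -0.0008  0.0001] a [0.0013 0.     0.0013] rows 1.0
```

View pics/ins.png

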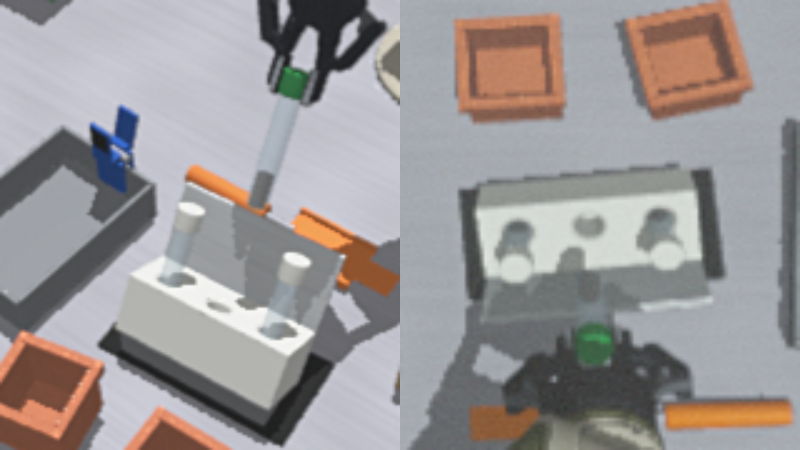

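```bash
python3 - <<'E'
from g import *
for n in('scene','top'):
    P=np.load(f'/tmp/{n}1.npz')['P'].reshape(-1,3); P=P[~np.isnan(P[:,0])]; q=(P-HOLE)@F
    def st(t,y0,z0,z1):
        m=(np.abs(q[:,1]-y0)<.02)&(np.abs(q[:,0])<.022)&(q[:,2]>z0)&(q[:,2]<z1); s=q[m]
        if len(s)<5: print(n,t,len(s));return
        print(n,t,len(s),'x',np.percentile(s[:,0],[5,50,95]).round(4),'y-y0',(np.percentile(s[:,1],[5,50,95])-y0).round(4),'z',s[:,2].min().round(4),s[:,2].max().round(4))
    for y0 in(-.065,.065): st('glass',y0,.02,.06); st('cap',y0,.067,.095)
    for z in(.10,.125,.15,.175,.2,.225): st('held',0,z,z+.025)
    st('heldcap',0,.245,.275)
E
```

```text
scene glass 116 x [0.0006 0.0096 0.0138] y-y0 [-0.0094  0.0024  0.0104] z 0.02 0.0597
scene cap 118 x [-0.0041  0.0103  0.0166] y-y0 [-0.0118  0.0028  0.0126] z 0.0682 0.0926
scene glass 122 x [0.0029 0.0098 0.0135] y-y0 [-0.0102  0.0009  0.0096] z 0.0205 0.0597
scene cap 133 x [-0.0064  0.0119  0.0169] y-y0 [-0.0132  0.0009  0.0127] z 0.0671 0.0932
scene held 4
scene held 81 x [0.0007 0.0092 0.0132] y-y0 [-0.0064  0.0051  0.013 ] z 0.1253 0.1497
scene held 85 x [0.0012 0.0089 0.0127] y-y0 [-0.0063  0.0056  0.013 ] z 0.1501 0.1748
scene held 90 x [0.002  0.0099 0.0135] y-y0 [-0.0067  0.0049  0.013 ] z 0.1752 0.1988
scene held 88 x [0.002  0.0099 0.0131] y-y0 [-0.0067  0.0049  0.0125] z 0.2005 0.2247
scene held 108 x [0.0028 0.0098 0.0146] y-y0 [-0.0146  0.0034  0.0126] z 0.2251 0.2496
scene heldcap 192 x [-0.0024  0.0112  0.0159] y-y0 [-0.0176  0.0006  0.0178] z 0.2452 0.2748
top glass 31 x [0.0047 0.0089 0.0116] y-y0 [-0.0095  0.0004  0.0096] z 0.0207 0.0569
top cap 83 x [-0.0119  0.003   0.0133] y-y0 [-0.0122  0.0002  0.0123] z 0.0684 0.0941
top glass 33 x [0.0037 0.0102 0.0124] y-y0 [-0.0113 -0.0023  0.0076] z 0.0201 0.058
top cap 91 x [-0.0102  0.0047  0.0142] y-y0 [-0.0135 -0.0004  0.0129] z 0.0695 0.0946
top held 0
top held 25 x [0.0044 0.0086 0.0108] y-y0 [-0.0071  0.0037  0.0134] z 0.1295 0.149
top held 29 x [0.0001 0.0078 0.0114] y-y0 [-0.0072  0.0043  0.0142] z 0.1517 0.1747
top held 27 x [0.0041 0.0084 0.0112] y-y0 [-0.0087 -0.0006  0.0111] z 0.1751 0.1992
top held 32 x [0.0051 0.0093 0.0118] y-y0 [-0.0079  0.0025  0.0116] z 0.2002 0.2229
top held 27 x [0.0062 0.0093 0.0124] y-y0 [-0.0146  0.0007  0.0119] z 0.2256 0.2497
top heldcap 139 x [-0.0108  0.006   0.0139] y-y0 [-0.0171  0.0013  0.0156] z 0.2461 0.2746
```

Call:
step_arm([
  {"dx":0,"dy":-0.0034,"dz":0.0,"ax":0,"ay":0,"az":0,"claw":0.9},
  {"dx":0,"dy":-0.0034,"dz":0.04,"ax":0,"ay":0,"az":0,"claw":0.9},
  {"dx":0,"dy":-0.0034,"dz":0.08,"ax":0,"ay":0,"az":0,"claw":0.9},
  {"dx":0,"dy":-0.0034,"dz":0.105,"ax":0,"ay":0,"az":0,"claw":0.9},
  {"dx":0,"dy":-0.0034,"dz":0.11,"ax":0,"ay":0,"az":0,"claw":0.9},
  {"dx":0,"dy":-0.0034,"dz":0.11,"ax":0,"ay":0,"az":0,"claw":0.9},
])

```text
time_s: 6.45
position: [0.4296, -0.0049, 0.3534]
tcp_rot: [-0.101, 2.589, 0.029]
force: [-0.3, -0.7, -1.2]
grip_width: 0.0289
grip_force: 39.8
```

```bash
cat > chk.py <<'E'
from g import *
now()
for n in('scene','top'):
    im,d,P,_,T=cloud(n); P=P.reshape(-1,3); P=P[~np.isnan(P[:,0])]; q=(P-HOLE)@F
    for y0,z0,z1 in((-.065,.02,.06),(.065,.02,.06),(0,.02,.045),(0,.045,.07),(0,.07,.095)):
        m=(np.abs(q[:,1]-y0)<.02)&(np.abs(q[:,0])<.022)&(q[:,2]>z0)&(q[:,2]<z1); s=q[m]
        if len(s)>5: print(n,y0,z0,len(s),'x',np.percentile(s[:,0],[5,50,95]).round(4),'y-y0',(np.percentile(s[:,1],[5,50,95])-y0).round(4))
E
python3 chk.py
```

```text
t 6.45 grasp [0.5105 0.0014 0.2213] y [-0.078  0.997  0.   ] z [ 0.522  0.041 -0.852] w 0.0289 gf 39.848944544792175 q [-0.33  0.16  1.82  0.34  0.67 -2.19] F [-0.3 -0.7 -1.2]
scene -0.065 0.02 116 x [0.0004 0.0093 0.0138] y-y0 [-0.0092  0.0028  0.0101]
scene 0.065 0.02 122 x [0.0031 0.0107 0.0143] y-y0 [-0.0111  0.0012  0.0097]
scene 0 0.02 71 x [0.0016 0.01   0.0128] y-y0 [-0.0108  0.0004  0.0086]
scene 0 0.045 75 x [0.0018 0.0099 0.0135] y-y0 [-0.0114  0.0012  0.0087]
scene 0 0.07 76 x [0.0025 0.0098 0.0139] y-y0 [-0.0118 -0.0003  0.0087]
top -0.065 0.02 36 x [0.002  0.0089 0.0112] y-y0 [-0.0096  0.0008  0.0102]
top 0.065 0.02 32 x [0.0035 0.0096 0.0119] y-y0 [-0.0112 -0.0025  0.0075]
top 0 0.02 21 x [0.0046 0.0091 0.0107] y-y0 [-0.0118 -0.0022  0.0082]
top 0 0.045 24 x [0.0015 0.0088 0.0115] y-y0 [-0.0128 -0.0016  0.0089]
top 0 0.07 24 x [0.0004 0.0089 0.0123] y-y0 [-0.0123 -0.001   0.0097]
```

Call:
step_arm([
  {"dx":-0.0003,"dy":0.0007,"dz":0.0,"ax":0,"ay":0,"az":0,"claw":0.9},
  {"dx":-0.0003,"dy":0.0007,"dz":0.008,"ax":0,"ay":0,"az":0,"claw":0.9},
  {"dx":-0.0003,"dy":0.0007,"dz":0.016,"ax":0,"ay":0,"az":0,"claw":0.9},
  {"dx":-0.0003,"dy":0.0007,"dz":0.024,"ax":0,"ay":0,"az":0,"claw":0.9},
  {"dx":-0.0003,"dy":0.0007,"dz":0.03,"ax":0,"ay":0,"az":0,"claw":0.9},
  {"dx":-0.0003,"dy":0.0007,"dz":0.03,"ax":0,"ay":0,"az":0,"claw":0.9},
])

```text
time_s: 7.3
position: [0.4456, -0.0029, 0.327]
tcp_rot: [-0.101, 2.591, 0.029]
force: [-0.8, 0.1, 0.1]
grip_width: 0.029
grip_force: 39.8
```

In freely so far; continue down.

Call:
step_arm([
  {"dx":0,"dy":0,"dz":0.01,"ax":0,"ay":0,"az":0,"claw":0.9},
  {"dx":0,"dy":0,"dz":0.02,"ax":0,"ay":0,"az":0,"claw":0.9},
  {"dx":0,"dy":0,"dz":0.03,"ax":0,"ay":0,"az":0,"claw":0.9},
  {"dx":0,"dy":0,"dz":0.035,"ax":0,"ay":0,"az":0,"claw":0.9},
  {"dx":0,"dy":0,"dz":0.038,"ax":0,"ay":0,"az":0,"claw":0.9},
  {"dx":0,"dy":0,"dz":0.038,"ax":0,"ay":0,"az":0,"claw":0.9},
  {"dx":0,"dy":0,"dz":0.038,"ax":0,"ay":0,"az":0,"claw":0.9},
])

```text
time_s: 8.18
position: [0.4652, -0.0014, 0.2954]
tcp_rot: [-0.101, 2.589, 0.029]
force: [0.3, 0.9, -0.5]
grip_width: 0.0289
grip_force: 39.8
```

Call:
step_arm([
  {"dx":0,"dy":0,"dz":0.001,"ax":0,"ay":0,"az":0,"claw":0.9},
  {"dx":0,"dy":0,"dz":0.002,"ax":0,"ay":0,"az":0,"claw":0.9},
  {"dx":0,"dy":0,"dz":0.003,"ax":0,"ay":0,"az":0,"claw":0.9},
  {"dx":0,"dy":0,"dz":0.003,"ax":0,"ay":0,"az":0,"claw":0.9},
])

```text
time_s: 8.68
position: [0.4667, -0.0013, 0.2931]
tcp_rot: [-0.101, 2.589, 0.028]
force: [-4.7, 0.2, 5.2]
grip_width: 0.0286
grip_force: 40.7
```

```bash
python3 - <<'E'
from g import *
p,R0=now(); print('tube bottom in hole frame', ((p+R0[:,2]*(.155+.1397)-HOLE)@F).round(4), 'axial F', state()['force']@F[:,2])
E
```

```text
t 8.675 grasp [0.5477 0.005  0.161 ] y [-0.078  0.997 -0.   ] z [ 0.522  0.041 -0.852] w 0.0286 gf 40.67560315132141 q [-0.29  0.32  1.83  0.4   0.51 -2.24] F [-4.7  0.2  5.2]
tube bottom in hole frame [ 0.0013 -0.0026 -0.0602] axial F 6.879002662626672
```

Call:
step_arm([
  {"dx":0,"dy":0,"dz":0,"ax":0,"ay":0,"az":0,"claw":0.5},
  {"dx":0,"dy":0,"dz":0,"ax":0,"ay":0,"az":0,"claw":0.45},
  {"dx":0,"dy":0,"dz":0,"ax":0,"ay":0,"az":0,"claw":0.45},
  {"dx":0,"dy":0,"dz":0,"ax":0,"ay":0,"az":0,"claw":0.45},
  {"dx":0,"dy":0,"dz":-0.02,"ax":0,"ay":0,"az":0,"claw":0.45},
  {"dx":0,"dy":0,"dz":-0.05,"ax":0,"ay":0,"az":0,"claw":0.45},
  {"dx":0,"dy":0,"dz":-0.1,"ax":0,"ay":0,"az":0,"claw":0.45},
  {"dx":0,"dy":0,"dz":-0.15,"ax":0,"ay":0,"az":0,"claw":0.0},
  {"dx":0,"dy":0,"dz":-0.18,"ax":0,"ay":0,"az":0,"claw":0.0},
  {"dx":0,"dy":0,"dz":-0.18,"ax":0,"ay":0,"az":0,"claw":0.0},
])

```text
time_s: 9.93
position: [0.3723, -0.0086, 0.4475]
tcp_rot: [-0.101, 2.586, 0.026]
force: [0.9, 0.7, 0.0]
grip_width: 0.0853
grip_force: 0.0
```

```bash
python3 - <<'E'
from g import *
now()
for n in('scene','top'):
    im,d,P,_,T=cloud(n); P=P.reshape(-1,3); P=P[~np.isnan(P[:,0])]; q=(P-HOLE)@F
    for y0 in(-.065,0,.065):
      for z0,z1 in((.02,.06),(.067,.1)):
        m=(np.abs(q[:,1]-y0)<.02)&(np.abs(q[:,0])<.022)&(q[:,2]>z0)&(q[:,2]<z1); s=q[m]
        if len(s)>5: print(n,y0,z0,len(s),'x',np.percentile(s[:,0],[5,50,95]).round(4),'y-y0',(np.percentile(s[:,1],[5,50,95])-y0).round(4),s[:,2].max().round(4))
C=np.array([.465,-.2425,.108]); yw=-.06
go(C+[0,0,.12],[0,0,-1],[np.cos(yw),np.sin(yw),0],'clamp above')
E
```

```text
t 9.925 grasp [ 0.4536 -0.0025  0.3157] y [-0.077  0.997 -0.002] z [ 0.525  0.039 -0.85 ] w 0.0853 gf 0.0 q [-0.4  -0.05  1.75  0.3   0.96 -2.16] F [0.9 0.7 0. ]
scene -0.065 0.02 115 x [0.0011 0.0093 0.0135] y-y0 [-0.0098  0.0024  0.0104] 0.0594
scene -0.065 0.067 120 x [-0.0049  0.0105  0.0162] y-y0 [-0.0112  0.0019  0.0129] 0.0922
scene 0 0.02 121 x [-0.0023  0.0051  0.0094] y-y0 [-0.01    0.0019  0.0097] 0.0596
scene 0 0.067 122 x [-0.0129  0.0024  0.0077] y-y0 [-0.0133  0.0015  0.0121] 0.0926
scene 0.065 0.02 119 x [0.0022 0.0107 0.0147] y-y0 [-0.0107  0.0016  0.0095] 0.0597
scene 0.065 0.067 132 x [-0.0032  0.0116  0.0166] y-y0 [-0.0132  0.0009  0.0125] 0.0925
top -0.065 0.02 32 x [0.003  0.0085 0.0111] y-y0 [-0.0095  0.0007  0.0104] 0.0575
top -0.065 0.067 87 x [-0.0106  0.0026  0.0141] y-y0 [-0.0122  0.0001  0.0123] 0.0948
top 0 0.02 37 x [-0.0004  0.0037  0.0066] y-y0 [-0.0109 -0.0018  0.0087] 0.0585
top 0 0.067 91 x [-0.0187 -0.0044  0.0051] y-y0 [-0.014  -0.0011  0.0121] 0.0958
top 0.065 0.02 34 x [0.004  0.0091 0.0116] y-y0 [-0.0114 -0.0025  0.0078] 0.0591
top 0.065 0.067 94 x [-0.0103  0.0038  0.0143] y-y0 [-0.0131 -0.0007  0.0125] 0.0977
clamp above d [-0.0302 -0.2403  0.0914] a [-0.3926  0.4517 -1.3942] rows 9.0
```

```bash
sed -i "s/def go(pt,zd,yd,tag='')/def go(pt,zd,yd,tag='',keep=False)/; s/if yd@R0\[:,1\]<0:/if not keep and yd@R0[:,1]<0:/" g.py; python3 - <<'E'
from g import *
C=np.array([.465,-.2425,.108]); yw=-.06
go(C+[0,0,.12],[0,0,-1],[np.cos(yw),np.sin(yw),0],'clamp above',keep=True)
E
```

```text
clamp above d [-0.0302 -0.2403  0.0914] a [0.4686 0.4073 1.6607] rows 10.0
```

Call:
step_arm([
  {"dx":-0.003,"dy":-0.024,"dz":0.003,"ax":0.0469,"ay":0.0407,"az":0.166,"claw":0},
  {"dx":-0.006,"dy":-0.048,"dz":0.006,"ax":0.0937,"ay":0.0815,"az":0.332,"claw":0},
  {"dx":-0.009,"dy":-0.072,"dz":0.01,"ax":0.14,"ay":0.122,"az":0.498,"claw":0},
  {"dx":-0.012,"dy":-0.096,"dz":0.02,"ax":0.187,"ay":0.163,"az":0.664,"claw":0},
  {"dx":-0.015,"dy":-0.12,"dz":0.03,"ax":0.234,"ay":0.204,"az":0.83,"claw":0},
  {"dx":-0.018,"dy":-0.144,"dz":0.045,"ax":0.281,"ay":0.244,"az":0.996,"claw":0},
  {"dx":-0.021,"dy":-0.168,"dz":0.06,"ax":0.328,"ay":0.285,"az":1.162,"claw":0},
  {"dx":-0.024,"dy":-0.192,"dz":0.075,"ax":0.375,"ay":0.326,"az":1.328,"claw":0},
  {"dx":-0.027,"dy":-0.216,"dz":0.085,"ax":0.422,"ay":0.367,"az":1.494,"claw":0},
  {"dx":-0.0302,"dy":-0.2403,"dz":0.0914,"ax":0.4686,"ay":0.4073,"az":1.6607,"claw":0},
  {"dx":-0.0302,"dy":-0.2403,"dz":0.0914,"ax":0.4686,"ay":0.4073,"az":1.6607,"claw":0},
  {"dx":-0.0302,"dy":-0.2403,"dz":0.0914,"ax":0.4686,"ay":0.4073,"az":1.6607,"claw":0},
  {"dx":-0.0302,"dy":-0.2403,"dz":0.0914,"ax":0.4686,"ay":0.4073,"az":1.6607,"claw":0},
])

```text
time_s: 11.65
position: [0.4649, -0.2417, 0.3838]
tcp_rot: [2.284, 2.156, 0.001]
force: [1.1, 0.3, 0.6]
grip_width: 0.085
grip_force: 0.0
```

```bash
python3 - <<'E'
from g import *
now()
C=np.array([.465,-.2425,.108]); yw=-.06
go(C,[0,0,-1],[np.cos(yw),np.sin(yw),0],'clamp',keep=True)
E
```

```text
t 11.65 grasp [ 0.4651 -0.2417  0.2288] y [ 0.998 -0.058  0.001] z [ 0.001 -0.    -1.   ] w 0.085 gf 0.0 q [-0.71  0.35  1.41  0.    1.38 -0.65] F [1.1 0.3 0.6]
clamp d [-0.0008  0.      0.1208] a [0.001  0.0003 0.0024] rows 2.0
```

Call:
step_arm([
  {"dx":-0.0008,"dy":0,"dz":0.05,"ax":0,"ay":0,"az":0,"claw":0},
  {"dx":-0.0008,"dy":0,"dz":0.09,"ax":0,"ay":0,"az":0,"claw":0},
  {"dx":-0.0008,"dy":0,"dz":0.11,"ax":0,"ay":0,"az":0,"claw":0},
  {"dx":-0.0008,"dy":0,"dz":0.1208,"ax":0,"ay":0,"az":0,"claw":0},
  {"dx":-0.0008,"dy":0,"dz":0.1208,"ax":0,"ay":0,"az":0,"claw":0},
  {"dx":-0.0008,"dy":0,"dz":0.1208,"ax":0,"ay":0,"az":0,"claw":0.3},
  {"dx":-0.0008,"dy":0,"dz":0.1208,"ax":0,"ay":0,"az":0,"claw":0.3},
  {"dx":-0.0008,"dy":0,"dz":0.1208,"ax":0,"ay":0,"az":0,"claw":0.3},
], squeeze=40)

```text
time_s: 12.65
position: [0.465, -0.2433, 0.2635]
tcp_rot: [2.286, 2.153, 0.001]
force: [-0.2, -0.4, 1.0]
grip_width: 0.0598
grip_force: 0.5
```

```bash
python3 - <<'E'
from g import *
now()
for n in('scene','top'):
    im,d,P,q,T=cloud(n)
    b=(190,90,310,210) if n=='scene' else (300,190,400,290)
    cv2.imwrite(f'/tmp/{n}c.png',cv2.resize(im[b[1]:b[3],b[0]:b[2]],(400,400),interpolation=cv2.INTER_CUBIC))
cv2.imwrite('pics/clamp.png',np.hstack([cv2.imread('/tmp/scenec.png'),cv2.imread('/tmp/topc.png')]))
E
```

```text
t 12.65 grasp [ 0.4652 -0.2435  0.1085] y [ 0.998 -0.06   0.001] z [ 0.001 -0.001 -1.   ] w 0.0598 gf 0.4725696612149477 q [-0.71  0.49  1.58  0.    1.08 -0.65] F [-0.2 -0.4  1. ]
```

View pics/clamp.png

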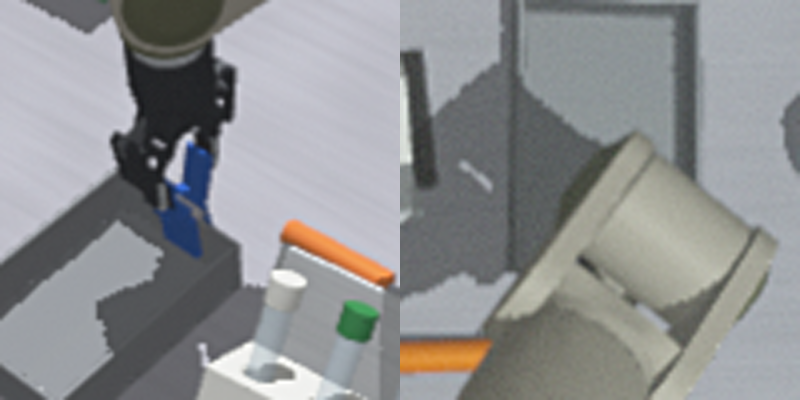

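Call:
step_arm([
  {"dx":0,"dy":0,"dz":0,"ax":0,"ay":0,"az":0,"claw":0.4},
  {"dx":0,"dy":0,"dz":0,"ax":0,"ay":0,"az":0,"claw":0.45},
  {"dx":0,"dy":0,"dz":0,"ax":0,"ay":0,"az":0,"claw":0.5},
  {"dx":0,"dy":0,"dz":0,"ax":0,"ay":0,"az":0,"claw":0.6},
  {"dx":0,"dy":0,"dz":0,"ax":0,"ay":0,"az":0,"claw":0.6},
  {"dx":0,"dy":0,"dz":0,"ax":0,"ay":0,"az":0,"claw":0.6},
], squeeze=40)

```text
time_s: 13.5
position: [0.4662, -0.2436, 0.2663]
tcp_rot: [2.28, 2.148, 0.004]
force: [1.3, 3.5, 23.9]
grip_width: 0.0412
grip_force: 40.1
```

```bash
python3 - <<'E'
from g import *
now()
E
```

```text
t 13.5 grasp [ 0.4674 -0.2444  0.1113] y [ 0.998 -0.06   0.008] z [ 0.008 -0.005 -1.   ] w 0.0412 gf 40.10605752468109 q [-0.71  0.48  1.57  0.    1.07 -0.65] F [ 1.3  3.5 23.9]
```

Call:
step_arm([
  {"dx":0,"dy":0,"dz":-0.01,"ax":0,"ay":0,"az":0,"claw":0.6},
  {"dx":0,"dy":0,"dz":-0.025,"ax":0,"ay":0,"az":0,"claw":0.6},
  {"dx":0,"dy":0,"dz":-0.05,"ax":0,"ay":0,"az":0,"claw":0.6},
  {"dx":0,"dy":0,"dz":-0.09,"ax":0,"ay":0,"az":0,"claw":0.6},
  {"dx":0,"dy":0,"dz":-0.14,"ax":0,"ay":0,"az":0,"claw":0.6},
  {"dx":0,"dy":0,"dz":-0.19,"ax":0,"ay":0,"az":0,"claw":0.6},
  {"dx":0,"dy":0,"dz":-0.21,"ax":0,"ay":0,"az":0,"claw":0.6},
  {"dx":0,"dy":0,"dz":-0.21,"ax":0,"ay":0,"az":0,"claw":0.6},
])

```text
time_s: 14.5
position: [0.4648, -0.2431, 0.474]
tcp_rot: [2.285, 2.152, 0.001]
force: [0.2, 0.1, -2.8]
grip_width: 0.041
grip_force: 42.0
```

```bash
python3 - <<'E'
from g import *
now()
p0=F@np.array([-.05,0,.095])+HOLE
print(p0.round(4))
tgt=F@np.array([-.05+.006-.003,0,.095+.075+.0513])+HOLE
go(tgt,-F[:,2],F[:,0],'pre',keep=True)
E
```

```text
t 14.5 grasp [ 0.4652 -0.2434  0.319 ] y [ 0.998 -0.06   0.003] z [ 0.003 -0.002 -1.   ] w 0.041 gf 41.99078142642975 q [-0.71  0.29  1.23  0.    1.62 -0.65] F [ 0.2  0.1 -2.8]
[0.496  0.0036 0.1476]
pre d [ 0.2284 -0.1268  0.0843] a [-0.5464  0.0396 -0.1338] rows 5.0
```

Call:
step_arm([
  {"dx":0.04,"dy":-0.03,"dz":0.0,"ax":-0.09,"ay":0.006,"az":-0.02,"claw":0.6},
  {"dx":0.08,"dy":-0.055,"dz":0.0,"ax":-0.18,"ay":0.013,"az":-0.045,"claw":0.6},
  {"dx":0.12,"dy":-0.08,"dz":0.005,"ax":-0.27,"ay":0.02,"az":-0.067,"claw":0.6},
  {"dx":0.16,"dy":-0.105,"dz":0.015,"ax":-0.36,"ay":0.026,"az":-0.09,"claw":0.6},
  {"dx":0.2,"dy":-0.12,"dz":0.03,"ax":-0.45,"ay":0.033,"az":-0.11,"claw":0.6},
  {"dx":0.2284,"dy":-0.1268,"dz":0.055,"ax":-0.5464,"ay":0.0396,"az":-0.1338,"claw":0.6},
  {"dx":0.2284,"dy":-0.1268,"dz":0.0843,"ax":-0.5464,"ay":0.0396,"az":-0.1338,"claw":0.6},
  {"dx":0.2284,"dy":-0.1268,"dz":0.0843,"ax":-0.5464,"ay":0.0396,"az":-0.1338,"claw":0.6},
  {"dx":0.2284,"dy":-0.1268,"dz":0.0843,"ax":-0.5464,"ay":0.0396,"az":-0.1338,"claw":0.6},
  {"dx":0.2284,"dy":-0.1268,"dz":0.0843,"ax":-0.5464,"ay":0.0396,"az":-0.1338,"claw":0.6},
])

```text
time_s: 15.75
position: [0.3523, -0.008, 0.3893]
tcp_rot: [1.844, 1.992, 0.562]
force: [-0.8, -0.2, -1.7]
grip_width: 0.0412
grip_force: 41.9
```

```bash
cat > c.py <<'E'
from g import *
import sys
now()
PE=F@np.array([-.05,0,.095])+HOLE
tiles=[]
for n in('scene','top'):
    im,d,P,_,T=cloud(n); hsv=cv2.cvtColor(im,cv2.COLOR_BGR2HSV)
    q=(P-PE)@F; m=(cv2.inRange(hsv,(100,100,30),(130,255,255))>0)&(np.abs(q)<.2).all(-1)
    s=q[m]; print(n,len(s))
    for lo in np.arange(-.06,.16,.02):
        k=s[(s[:,2]>lo)&(s[:,2]<lo+.02)]
        if len(k)>4: print('  z',lo.round(3),len(k),'x',np.percentile(k[:,0],[3,50,97]).round(4),'y',np.percentile(k[:,1],[3,50,97]).round(4))
    pl=q[(np.abs(q[...,1])>.03)&(np.abs(q[...,1])<.09)&(np.abs(q[...,0])<.012)&(q[...,2]>-.025)&(q[...,2]<.02)]
    print('  plate x med',np.median(pl[:,0]).round(4),'top',np.percentile(pl[:,2],[95,99]).round(4))
    b=(240,110,350,230) if n=='scene' else (220,180,330,300)
    tiles.append(cv2.resize(im[b[1]:b[3],b[0]:b[2]],(400,436),interpolation=cv2.INTER_CUBIC))
cv2.imwrite(f'pics/{sys.argv[1]}.png',np.hstack(tiles))
E
python3 c.py pre
```

```text
t 15.75 grasp [ 0.433  -0.0017  0.2571] y [0.85  0.065 0.522] z [ 0.52   0.041 -0.853] w 0.0412 gf 41.93466067314148 q [-0.43 -0.03  1.91  0.36  0.8  -0.7 ] F [-0.8 -0.2 -1.7]
scene 516
  z 0.02 46 x [0.0098 0.014  0.0174] y [-0.0201 -0.0016  0.0197]
  z 0.04 124 x [-0.0232  0.0132  0.0169] y [-0.0201  0.0033  0.0212]
  z 0.06 126 x [-0.0165  0.0134  0.0172] y [-0.0192  0.0034  0.0209]
  z 0.08 103 x [-0.0087  0.0226  0.0266] y [-0.015   0.0063  0.0191]
  z 0.1 63 x [-0.0159  0.0209  0.0264] y [-0.0134  0.0087  0.0143]
  z 0.12 43 x [-0.0165 -0.0119  0.0254] y [0.0016 0.0103 0.0151]
  z 0.14 11 x [-0.0143  0.0213  0.029 ] y [-0.0101  0.0097  0.0141]
  plate x med 0.0042 top [0.0007 0.0014]
top 95
  z 0.02 12 x [0.0099 0.0114 0.0129] y [-0.0162 -0.0023  0.0196]
  z 0.04 30 x [0.0105 0.0124 0.0141] y [-0.016   0.0027  0.0208]
  z 0.06 17 x [-0.0036  0.0131  0.0144] y [-0.018  -0.003   0.0212]
  z 0.08 28 x [-0.0076  0.0203  0.0235] y [-0.0196 -0.0115  0.0213]
  plate x med 0.0027 top [0.0035 0.0045]
```

View pics/pre.png

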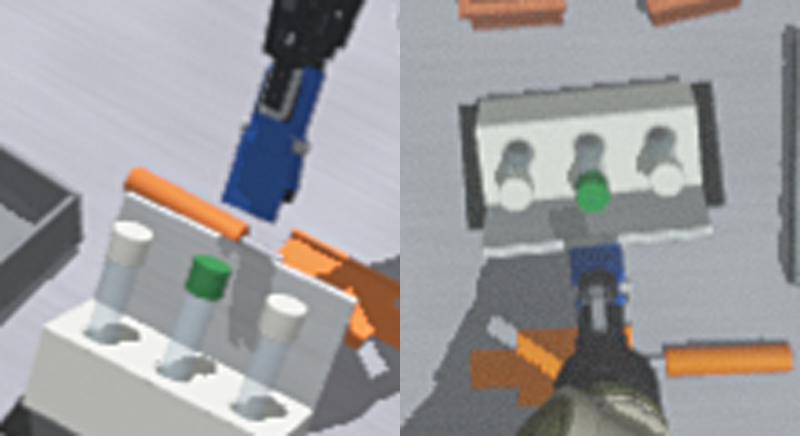

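Call:
step_arm([
  {"dx":0,"dy":0.002,"dz":0.0,"ax":0,"ay":0,"az":0,"claw":0.6},
  {"dx":0,"dy":0.002,"dz":0.015,"ax":0,"ay":0,"az":0,"claw":0.6},
  {"dx":0,"dy":0.002,"dz":0.028,"ax":0,"ay":0,"az":0,"claw":0.6},
  {"dx":0,"dy":0.002,"dz":0.038,"ax":0,"ay":0,"az":0,"claw":0.6},
  {"dx":0,"dy":0.002,"dz":0.046,"ax":0,"ay":0,"az":0,"claw":0.6},
  {"dx":0,"dy":0.002,"dz":0.05,"ax":0,"ay":0,"az":0,"claw":0.6},
  {"dx":0,"dy":0.002,"dz":0.05,"ax":0,"ay":0,"az":0,"claw":0.6},
])

```text
time_s: 16.73
position: [0.3798, -0.0055, 0.3469]
tcp_rot: [1.844, 1.993, 0.562]
force: [0.7, 0.4, -2.5]
grip_width: 0.0413
grip_force: 42.0
```

```bash
python3 c.py mid
```

```text
t 16.725 grasp [0.4603 0.001  0.2146] y [0.851 0.066 0.521] z [ 0.519  0.042 -0.854] w 0.0413 gf 41.96422040462494 q [-0.38  0.08  1.94  0.39  0.65 -0.72] F [ 0.7  0.4 -2.5]
scene 466
  z -0.02 81 x [-0.0208  0.0147  0.0181] y [-0.0183  0.0076  0.0215]
  z 0.0 118 x [-0.0192  0.0141  0.017 ] y [-0.0189  0.0027  0.0217]
  z 0.02 95 x [0.005  0.0156 0.026 ] y [-0.0188  0.0046  0.0223]
  z 0.04 102 x [-0.0134  0.0235  0.0274] y [-0.0131  0.0075  0.0163]
  z 0.06 38 x [-0.0143 -0.0108  0.0259] y [0.0056 0.0122 0.0155]
  z 0.08 31 x [-0.0146 -0.0095  0.0279] y [0.0004 0.0103 0.0157]
  plate x med 0.0042 top [0.001  0.0017]
top 78
  z -0.02 25 x [0.0117 0.0134 0.0149] y [-0.0161  0.0008  0.0208]
  z 0.0 25 x [0.0115 0.0135 0.0152] y [-0.0176 -0.0051  0.0201]
  z 0.02 11 x [0.0105 0.0138 0.0232] y [-0.0192  0.0102  0.0206]
  z 0.04 10 x [-0.0094  0.003   0.0254] y [-0.017  -0.0137  0.0197]
  plate x med 0.0026 top [0.0034 0.0046]
```

View pics/mid.png

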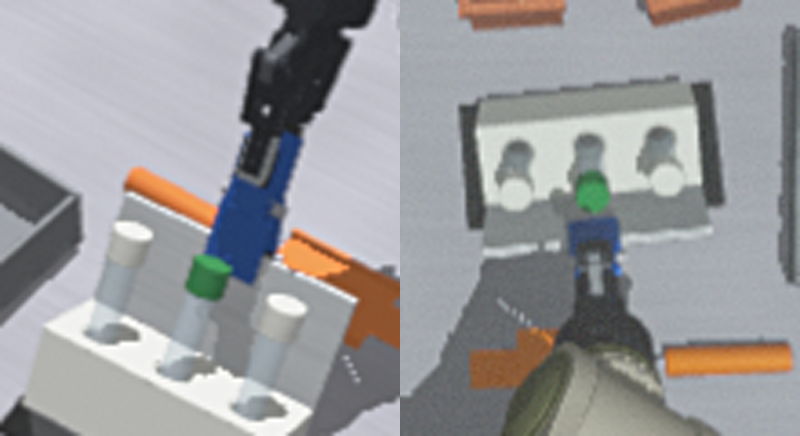

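Call:
step_arm([
  {"dx":0,"dy":0,"dz":0.008,"ax":0,"ay":0,"az":0,"claw":0.6},
  {"dx":0,"dy":0,"dz":0.016,"ax":0,"ay":0,"az":0,"claw":0.6},
  {"dx":0,"dy":0,"dz":0.02,"ax":0,"ay":0,"az":0,"claw":0.6},
  {"dx":0,"dy":0,"dz":0.022,"ax":0,"ay":0,"az":0,"claw":0.6},
  {"dx":0,"dy":0,"dz":0.022,"ax":0,"ay":0,"az":0,"claw":0.6},
])

```text
time_s: 17.45
position: [0.3912, -0.0046, 0.3281]
tcp_rot: [1.845, 1.993, 0.562]
force: [-0.0, -0.7, -1.2]
grip_width: 0.041
grip_force: 42.0
```

Call:
step_arm([
  {"dx":0,"dy":0,"dz":0.001,"ax":0,"ay":0,"az":0,"claw":0.6},
  {"dx":0,"dy":0,"dz":0.002,"ax":0,"ay":0,"az":0,"claw":0.6},
  {"dx":0,"dy":0,"dz":0.003,"ax":0,"ay":0,"az":0,"claw":0.6},
  {"dx":0,"dy":0,"dz":0.003,"ax":0,"ay":0,"az":0,"claw":0.6},
])

```text
time_s: 17.95
position: [0.3924, -0.0043, 0.3262]
tcp_rot: [1.843, 1.993, 0.562]
force: [-7.9, -0.4, 9.5]
grip_width: 0.041
grip_force: 43.5
```

Call:
step_arm([
  {"dx":0,"dy":-0.0015,"dz":-0.0005,"ax":0,"ay":0,"az":0,"claw":0.6},
  {"dx":0,"dy":-0.003,"dz":-0.0005,"ax":0,"ay":0,"az":0,"claw":0.6},
  {"dx":0,"dy":-0.003,"dz":-0.0005,"ax":0,"ay":0,"az":0,"claw":0.6},
  {"dx":0,"dy":-0.003,"dz":-0.0005,"ax":0,"ay":0,"az":0,"claw":0.46},
  {"dx":0,"dy":-0.003,"dz":-0.0005,"ax":0,"ay":0,"az":0,"claw":0.42},
  {"dx":0,"dy":-0.003,"dz":-0.0005,"ax":0,"ay":0,"az":0,"claw":0.38},
  {"dx":0,"dy":-0.003,"dz":-0.0005,"ax":0,"ay":0,"az":0,"claw":0.34},
  {"dx":0,"dy":-0.003,"dz":-0.0005,"ax":0,"ay":0,"az":0,"claw":0.3},
])

```text
time_s: 18.95
position: [0.3897, -0.0046, 0.3243]
tcp_rot: [1.845, 1.994, 0.561]
force: [-0.0, -0.3, -0.2]
grip_width: 0.0597
grip_force: 0.2
```

```bash
python3 c.py rel
```

```text
t 18.95 grasp [0.47   0.002  0.1919] y [0.852 0.066 0.52 ] z [ 0.518  0.042 -0.854] w 0.0597 gf 0.22853176051285118 q [-0.37  0.14  1.96  0.42  0.58 -0.75] F [-0.  -0.3 -0.2]
scene 383
  z -0.04 42 x [0.0091 0.0124 0.0155] y [0.0042 0.0139 0.0212]
  z -0.02 79 x [0.0099 0.0135 0.0171] y [-0.0208  0.004   0.0209]
  z 0.0 91 x [0.0079 0.0161 0.0263] y [-0.0182  0.0044  0.0212]
  z 0.02 94 x [-0.0179  0.0236  0.0277] y [-0.0129  0.0078  0.0152]
  z 0.04 50 x [-0.0258 -0.0202  0.0278] y [-0.0043  0.0095  0.0151]
  z 0.06 24 x [-0.0256 -0.0204  0.0278] y [-0.0031  0.0107  0.0155]
  plate x med 0.0042 top [0.0008 0.0018]
top 44
  z -0.04 18 x [0.0102 0.0116 0.0139] y [-0.0157  0.002   0.0195]
  z -0.02 6 x [0.0119 0.0123 0.0137] y [-0.0145 -0.0025  0.0199]
  z 0.0 11 x [-0.0078  0.0125  0.0205] y [-0.0193 -0.0153  0.0203]
  plate x med 0.0025 top [0.0036 0.0063]
```

Call:
step_arm([
  {"dx":0,"dy":0,"dz":0,"ax":0,"ay":0,"az":0,"claw":0.1},
  {"dx":0,"dy":0,"dz":0,"ax":0,"ay":0,"az":0,"claw":0},
  {"dx":0,"dy":0,"dz":0,"ax":0,"ay":0,"az":0,"claw":0},
  {"dx":0,"dy":0,"dz":-0.02,"ax":0,"ay":0,"az":0,"claw":0},
  {"dx":0,"dy":0,"dz":-0.05,"ax":0,"ay":0,"az":0,"claw":0},
  {"dx":0,"dy":0,"dz":-0.09,"ax":0,"ay":0,"az":0,"claw":0},
  {"dx":0,"dy":0,"dz":-0.13,"ax":0,"ay":0,"az":0,"claw":0},
  {"dx":0,"dy":0,"dz":-0.13,"ax":0,"ay":0,"az":0,"claw":0},
  {"dx":0,"dy":0,"dz":-0.13,"ax":0,"ay":0,"az":0,"claw":0},
])

```text
time_s: 20.18
position: [0.3224, -0.0101, 0.4349]
tcp_rot: [1.845, 1.993, 0.562]
force: [-0.3, -0.5, -0.3]
grip_width: 0.0853
grip_force: 0.0
```

```bash
python3 c.py done; python3 - <<'E'
from g import *
# toggle: ball and block
for n,bx in(('top',(170,190,206,236)),('scene',(355,250,398,312))):
    im,d,P,_,T=cloud(n); k=np.zeros(d.shape,bool);k[bx[1]:bx[3],bx[0]:bx[2]]=1
    s=P[k&(P[...,2]>.08)&(P[...,2]<.13)]; s=s[(s[:,1]<.33)&(s[:,0]>.55)]
    # sphere fit with known radius
    from scipy.optimize import least_squares
    r=least_squares(lambda c:np.linalg.norm(s-c,axis=1)-.013,s.mean(0)-[0,0,.01],loss='soft_l1',f_scale=.002)
    print(n,len(s),'ball',r.x.round(4),'rms',np.sqrt((r.fun**2).mean()).round(4))
    b=P[k&(P[...,2]>.02)&(P[...,2]<.03)]; b=b[(b[:,0]>.57)&(b[:,0]<.67)]; print(cv2.minAreaRect(b[:,:2].astype(np.float32)))
E
```

```text
t 20.175 grasp [ 0.4028 -0.0035  0.3025] y [0.851 0.065 0.521] z [ 0.519  0.042 -0.854] w 0.0853 gf 0.0 q [-0.48 -0.15  1.87  0.34  0.97 -0.69] F [-0.3 -0.5 -0.3]
scene 420
  z -0.04 43 x [0.0089 0.0115 0.016 ] y [0.0041 0.0136 0.0212]
  z -0.02 86 x [0.0081 0.0124 0.0152] y [-0.0204  0.0056  0.0203]
  z 0.0 87 x [0.0075 0.014  0.0245] y [-0.0191  0.0035  0.021 ]
  z 0.02 106 x [-0.0196  0.0217  0.0261] y [-0.0133  0.0066  0.0156]
  z 0.04 61 x [-0.0291 -0.0233  0.0253] y [-0.0107  0.0086  0.0152]
  z 0.06 36 x [-0.0271  0.0218  0.0253] y [-0.0143  0.0011  0.0147]
  plate x med 0.0041 top [0.001  0.0018]
top 166
  z -0.04 21 x [0.0089 0.0114 0.0123] y [-0.0157  0.0036  0.0196]
  z -0.02 14 x [0.0099 0.0112 0.0132] y [-0.0183 -0.0038  0.0143]
  z 0.0 21 x [-0.0188  0.0108  0.0222] y [-0.0197 -0.0052  0.0206]
  z 0.02 72 x [-0.0214 -0.0134  0.0228] y [-0.0144 -0.0007  0.0166]
  z 0.04 9 x [-0.027  -0.0213  0.011 ] y [-0.0133 -0.0116 -0.0043]
  z 0.06 28 x [-0.0295  0.0193  0.0225] y [-0.0143 -0.0005  0.0144]
  plate x med 0.0023 top [0.0029 0.0043]
top 46 ball [0.5833 0.3024 0.0934] rms 0.0018
((0.6186991930007935, 0.3090035617351532), (0.06929131597280502, 0.0474831648170948), 6.023812770843506)
scene 92 ball [0.585  0.3039 0.0925] rms 0.0013
((0.6220639944076538, 0.3085394501686096), (0.07085663080215454, 0.04916587099432945), 6.328959941864014)
```

View pics/done.png

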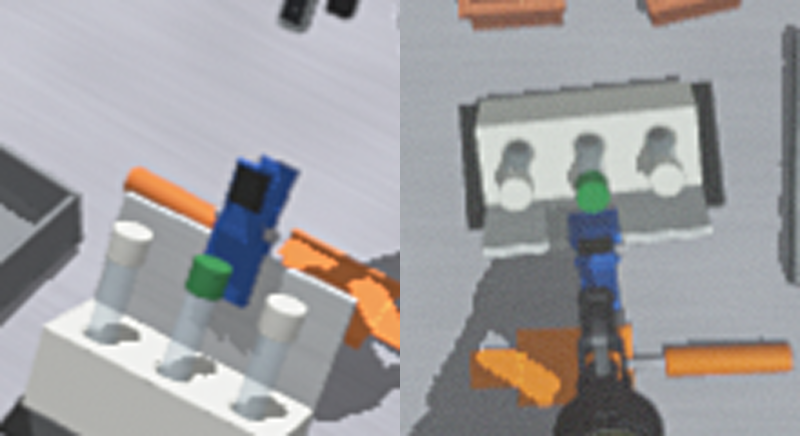

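```bash
python3 - <<'E'
from g import *
sw=np.array([np.cos(.108),np.sin(.108),0])
ball=np.array([.6205,.3085,0])-.0384*sw
st=ball-sw*(.013+.0145+.02)
print('start',st)
go(st+[0,0,.25],[0,0,-1],sw,'above',keep=True)
for n in('top','scene'):
    im,d,P,_,T=cloud(n); m=(P[...,2]>.06)&(P[...,2]<.19)&(P[...,0]>.5)&(P[...,0]<.62)&(P[...,1]>.34)&(P[...,1]<.48)
    s=P[m]; print(n,len(s),s.min(0).round(3),s.max(0).round(3)); s=s[s[:,2]>.14]; print(s.min(0).round(3),s.max(0).round(3))
E
```

```text
start [0.53510048 0.29924082 0.        ]
above d [0.2917 0.1858 0.1486] a [ 0.5463  0.0055 -0.0297] rows 7.0
top 406 [0.517 0.396 0.06 ] [0.616 0.48  0.178]
[0.533 0.413 0.14 ] [0.565 0.445 0.178]
scene 921 [0.53  0.393 0.06 ] [0.62  0.48  0.173]
[0.534 0.412 0.14 ] [0.567 0.442 0.173]
```

Call:
step_arm([
  {"dx":0.04,"dy":0.0,"dz":0.0,"ax":0.02,"ay":0,"az":0,"claw":1},
  {"dx":0.08,"dy":0.03,"dz":0.02,"ax":0.09,"ay":0.001,"az":-0.005,"claw":1},
  {"dx":0.12,"dy":0.06,"dz":0.04,"ax":0.18,"ay":0.002,"az":-0.01,"claw":1},
  {"dx":0.16,"dy":0.09,"dz":0.06,"ax":0.27,"ay":0.003,"az":-0.015,"claw":1},
  {"dx":0.2,"dy":0.12,"dz":0.09,"ax":0.36,"ay":0.004,"az":-0.02,"claw":1},
  {"dx":0.24,"dy":0.15,"dz":0.12,"ax":0.45,"ay":0.005,"az":-0.025,"claw":1},
  {"dx":0.2917,"dy":0.1858,"dz":0.1486,"ax":0.5463,"ay":0.0055,"az":-0.0297,"claw":1},
  {"dx":0.2917,"dy":0.1858,"dz":0.1486,"ax":0.5463,"ay":0.0055,"az":-0.0297,"claw":1},
  {"dx":0.2917,"dy":0.1858,"dz":0.1486,"ax":0.5463,"ay":0.0055,"az":-0.0297,"claw":1},
  {"dx":0.2917,"dy":0.1858,"dz":0.1486,"ax":0.5463,"ay":0.0055,"az":-0.0297,"claw":1},
  {"dx":0.2917,"dy":0.1858,"dz":0.1486,"ax":0.5463,"ay":0.0055,"az":-0.0297,"claw":1},
])

```text
time_s: 21.85
position: [0.5344, 0.2983, 0.4068]
tcp_rot: [2.098, 2.335, 0.002]
force: [-0.8, -0.0, 1.0]
grip_width: -0.0
grip_force: 0.0
```

```bash
python3 - <<'E'
from g import *
now()
sw=np.array([np.cos(.108),np.sin(.108),0])
go(np.array([.5351,.2992,.101]),[0,0,-1],sw,'down',keep=True)
go(np.array([.5351,.2992,.101])+sw*.0965,[0,0,-1],sw,'end',keep=True)
E
```

```text
t 21.85 grasp [0.5349 0.2982 0.2518] y [0.994 0.107 0.003] z [ 0.003 -0.001 -1.   ] w -0.0 gf 0.0 q [ 0.32  0.49  1.11 -0.    1.54  0.21] F [-0.8 -0.   1. ]
down d [0.001  0.0003 0.1508] a [ 0.003   0.001  -0.0012] rows 3.0
end d [0.0011 0.0968 0.1511] a [ 0.003   0.001  -0.0012] rows 3.0
```

Call:
step_arm([
  {"dx":0.001,"dy":0,"dz":0.06,"ax":0.003,"ay":0,"az":0,"claw":1},
  {"dx":0.001,"dy":0,"dz":0.11,"ax":0.003,"ay":0,"az":0,"claw":1},
  {"dx":0.001,"dy":0,"dz":0.14,"ax":0.003,"ay":0,"az":0,"claw":1},
  {"dx":0.001,"dy":0,"dz":0.151,"ax":0.003,"ay":0,"az":0,"claw":1},
  {"dx":0.001,"dy":0,"dz":0.151,"ax":0.003,"ay":0,"az":0,"claw":1},
])

```text
time_s: 22.48
position: [0.5352, 0.2998, 0.2556]
tcp_rot: [2.099, 2.337, -0.002]
force: [-0.4, 0.1, -0.4]
grip_width: -0.0002
grip_force: 0.0
```

Call:
step_arm([
  {"dx":0,"dy":0.008,"dz":0,"ax":0,"ay":0,"az":0,"claw":1},
  {"dx":0,"dy":0.016,"dz":0,"ax":0,"ay":0,"az":0,"claw":1},
  {"dx":0,"dy":0.024,"dz":0,"ax":0,"ay":0,"az":0,"claw":1},
  {"dx":0,"dy":0.032,"dz":0,"ax":0,"ay":0,"az":0,"claw":1},
  {"dx":0,"dy":0.04,"dz":0,"ax":0,"ay":0,"az":0,"claw":1},
  {"dx":0,"dy":0.04,"dz":0,"ax":0,"ay":0,"az":0,"claw":1},
])

```text
time_s: 23.22
position: [0.5755, 0.3042, 0.2547]
tcp_rot: [2.099, 2.337, -0.002]
force: [0.2, 0.5, -0.4]
grip_width: 0.0001
grip_force: 0.0
```

Call:
step_arm([
  {"dx":0,"dy":0.01,"dz":0,"ax":0,"ay":0,"az":0,"claw":1},
  {"dx":0,"dy":0.02,"dz":0,"ax":0,"ay":0,"az":0,"claw":1},
  {"dx":0,"dy":0.03,"dz":0,"ax":0,"ay":0,"az":0,"claw":1},
  {"dx":0,"dy":0.038,"dz":0,"ax":0,"ay":0,"az":0,"claw":1},
  {"dx":0,"dy":0.042,"dz":0,"ax":0,"ay":0,"az":0,"claw":1},
  {"dx":0,"dy":0.042,"dz":0,"ax":0,"ay":0,"az":0,"claw":1},
])

```text
time_s: 23.98
position: [0.6169, 0.3088, 0.2546]
tcp_rot: [2.099, 2.338, -0.003]
force: [0.2, -0.2, -0.4]
grip_width: -0.0001
grip_force: 0.0
```

```bash
cat > sw.py <<'E'
from g import *
from scipy.optimize import least_squares
now()
sw=np.array([np.cos(.108),np.sin(.108),0]); pin=np.array([.6205,.3085,.022])
for n in('top','scene'):
    im,d,P,_,T=cloud(n); q=P-pin; a=q@sw; m=(np.abs(a)<.07)&(np.abs(q[...,1])<.03)&(q[...,2]>.055)&(q[...,2]<.1)
    hsv=cv2.cvtColor(im,cv2.COLOR_BGR2HSV)
    s=P[m&(hsv[...,2]>70)]
    if len(s)<10: print(n,len(s)); continue
    r=least_squares(lambda c:np.linalg.norm(s-c,axis=1)-.013,s.mean(0)-[0,0,.005],loss='soft_l1',f_scale=.002).x
    print(n,len(s),r.round(4),'angle',(np.arctan2((r-pin)@sw,r[2]-pin[2])+.5).round(3))
E
python3 sw.py
```

```text
t 23.975 grasp [0.6167 0.3086 0.0996] y [ 0.994  0.107 -0.001] z [-0.001 -0.001 -1.   ] w -0.0001 gf 0.0 q [ 0.29  0.75  1.07 -0.    1.33  0.19] F [ 0.2 -0.2 -0.4]
top 0
scene 54 [0.6424 0.3102 0.0981] angle 0.781
```

Call:
step_arm([
  {"dx":0,"dy":0.006,"dz":0,"ax":0,"ay":0,"az":0,"claw":1},
  {"dx":0,"dy":0.011,"dz":0,"ax":0,"ay":0,"az":0,"claw":1},
  {"dx":0,"dy":0.014,"dz":0,"ax":0,"ay":0,"az":0,"claw":1},
  {"dx":0,"dy":0.014,"dz":0,"ax":0,"ay":0,"az":0,"claw":1},
])

```text
time_s: 24.58
position: [0.6308, 0.3103, 0.2548]
tcp_rot: [2.099, 2.337, -0.002]
force: [-0.4, 0.7, 0.3]
grip_width: -0.0002
grip_force: 0.0
```

```bash
python3 sw.py
```

```text
t 24.575 grasp [0.6307 0.3101 0.0998] y [ 0.994  0.107 -0.001] z [-0.001 -0.001 -1.   ] w -0.0002 gf 0.0 q [ 0.29  0.77  1.02 -0.    1.35  0.18] F [-0.4  0.7  0.3]
top 0
scene 63 [0.6555 0.3124 0.0943] angle 0.953
```

Push 3 mm more to the stop, then retract.

Call:
step_arm([
  {"dx":0,"dy":0.0015,"dz":0,"ax":0,"ay":0,"az":0,"claw":1},
  {"dx":0,"dy":0.003,"dz":0,"ax":0,"ay":0,"az":0,"claw":1},
  {"dx":0,"dy":0.003,"dz":0,"ax":0,"ay":0,"az":0,"claw":1},
])

```text
time_s: 25.05
position: [0.6336, 0.3106, 0.2547]
tcp_rot: [-2.099, -2.338, 0.003]
force: [-1.2, -0.5, -0.4]
grip_width: -0.0001
grip_force: 0.3
```

Call:
step_arm([
  {"dx":0,"dy":-0.01,"dz":0,"ax":0,"ay":0,"az":0,"claw":1},
  {"dx":0,"dy":-0.03,"dz":0,"ax":0,"ay":0,"az":0,"claw":1},
  {"dx":0,"dy":-0.05,"dz":-0.02,"ax":0,"ay":0,"az":0,"claw":1},
  {"dx":0,"dy":-0.06,"dz":-0.06,"ax":0,"ay":0,"az":0,"claw":1},
  {"dx":0,"dy":-0.08,"dz":-0.12,"ax":0,"ay":0,"az":0,"claw":1},
  {"dx":0,"dy":-0.12,"dz":-0.16,"ax":0,"ay":0,"az":0,"claw":1},
  {"dx":0,"dy":-0.15,"dz":-0.2,"ax":0,"ay":0,"az":0,"claw":1},
  {"dx":0,"dy":-0.15,"dz":-0.2,"ax":0,"ay":0,"az":0,"claw":1},
  {"dx":0,"dy":-0.15,"dz":-0.2,"ax":0,"ay":0,"az":0,"claw":1},
])

```text
time_s: 26.18
position: [0.4844, 0.2947, 0.4544]
tcp_rot: [-2.099, -2.338, 0.003]
force: [-0.0, 0.2, -0.9]
grip_width: 0.0
grip_force: 0.0
```

```bash
python3 sw.py; python3 c.py fin; python3 - <<'E'
from h import *
cv2.imwrite('pics/end.png',imaging.camera('scene')[0])
E
```

```text
t 26.175 grasp [0.4842 0.2945 0.2994] y [ 0.994  0.108 -0.002] z [-0.002 -0.002 -1.   ] w 0.0 gf 0.0 q [ 0.34  0.38  1.15 -0.    1.61  0.23] F [-0.   0.2 -0.9]
top 49 [0.657  0.3118 0.0925] angle 0.979
scene 94 [0.6592 0.3124 0.0921] angle 1.007
t 26.275 grasp [0.4846 0.2944 0.2985] y [ 0.994  0.107 -0.004] z [-0.003 -0.002 -1.   ] w 0.0002 gf 0.0 q [ 0.34  0.38  1.15 -0.    1.61  0.23] F [-0.2  0.5  0.5]
scene 422
  z -0.04 43 x [0.0092 0.013  0.0168] y [0.0045 0.0133 0.0217]
  z -0.02 83 x [0.0092 0.0127 0.016 ] y [-0.0198  0.0053  0.0214]
  z 0.0 90 x [0.0095 0.0145 0.0245] y [-0.0185  0.0033  0.0213]
  z 0.02 105 x [-0.0211  0.0217  0.0261] y [-0.0135  0.0068  0.0156]
  z 0.04 58 x [-0.0287 -0.0225  0.025 ] y [-0.01    0.0091  0.0149]
  z 0.06 41 x [-0.03    0.0206  0.0258] y [-0.0137  0.0009  0.0149]
  plate x med 0.0043 top [0.001  0.0018]
top 205
  z -0.04 17 x [0.0101 0.0111 0.0122] y [-0.0157  0.0003  0.0182]
  z -0.02 7 x [0.0092 0.0112 0.0114] y [-0.017  -0.0021  0.0093]
  z 0.0 19 x [-0.0004  0.0194  0.0216] y [-0.0198  0.0009  0.0203]
  z 0.02 73 x [-0.0219 -0.0154  0.0224] y [-0.0141  0.001   0.0161]
  z 0.04 47 x [-0.0306 -0.024  -0.0198] y [-0.0121  0.0005  0.0151]
  z 0.06 40 x [-0.0293  0.0178  0.0227] y [-0.0127  0.0024  0.0146]
  plate x med 0.0025 top [0.0039 0.0053]
```

View pics/end.png

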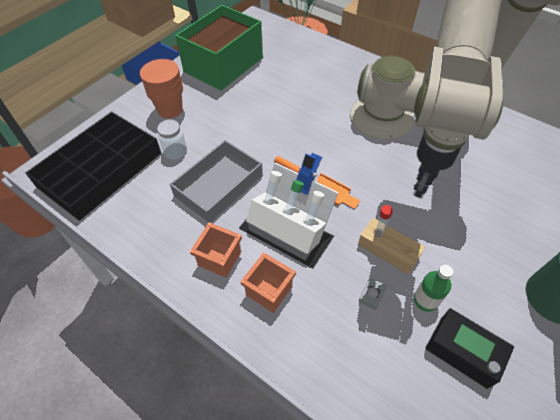

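The end picture shows the green tube in the rack at (297,186), the clamp behind it at (308,168) and the toggle over at (375,290). The bystanders are where they were, so I'm handing in.

```bash
python3 -c "
from rig import job
print(job.sign_off())"
```

```text
the job is handed in; nothing more can be done
None
```

I handed the job in at about 26 s of the 66 s; the sign-off gave no verdict. By my camera measurements, the green tube sits at the bottom of the middle hole, the clamp grips the back plate squarely behind it, and the toggle is at about 1.0 rad (on), with no bystander visibly moved.

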